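# Pack and lock a bench tool chest for the van

## Robot

A 6-joint arm with a two-finger parallel gripper is mounted at the origin on the work surface. World frame = base frame: x ahead of the robot, y to its left, z up, the work surface at z = 0. Lengths are in m, angles in degrees, forces in N, time in s.
With the tool pointing down it reaches from about 0.4 to 0.825 m from the base axis. Payload 7 kg.
Tool frame: the origin (TCP) lies midway between the tips of the shut fingers; the grasp point (between the pads) lies 19 mm behind it; z points along the fingers, y is the line along which they close (so a half turn about z gives the same grasp; the last joint's range is limited). The gripper opens to 88 mm and grips with 3 to 60 N. Pads are 19 mm wide; open, the fingers measure 130 mm over their backs; the gripper's body (78 mm by 193 mm) begins 47 mm behind the grasp point.
Start: joints at [-54.712, 20.546, 0.682, 0, -70.136, -16.507], TCP at [0.217, -0.639, 0.227] pointing down, gripper open.
Joint ranges: [-176.03, 176.03], [-82.01, 121.73], [-58.28, 71.71], [-173.87, 95.51], [-174.79, -0.11], [-173.66, 173.66]. Speed limits (degrees/s): [136.94, 136.94, 172.46, 180, 180, 180].

## Interface

Orientations are given as a 3x3 rotation matrix whose columns are the frame's x, y, z axes.
In Python, from station import ctrl gives the robot as it stands.
- The arm moves only by the tool send_rows, never from a script. Its argument "steps" is a list of rows, each a list of 3 entries, a list of its own where there are three numbers: the finger opening in mm, from 0 to 87.6, then the shift along the tool's x, y, z in mm, then the turn, a rotation vector about the tool's x, y, z in rad. In form: [[grip, [tx, ty, tz], [ax, ay, az]], ...]. A call has 1 to 8 rows; each row shifts and turns the commanded pose from where the row before left it, along the tool's axes as they then stand; what a row does not reach is not made up. A row lasts 1/8 s, in which the tool goes at most 62.5 mm and 10.7 degrees, less where a joint would pass 70% of its speed; a pose out of reach is approached as far as the arm can. A call with a gripper value outside its range is refused whole. The fingers move at their own pace and stop on an object; "grip_force" is the grip in N (left out, the last holds). Time passes only in rows, so rows that do not move let the fingers close. It gives the time, the measured TCP pose, the force, the opening and the grip force at its end, in the units of the state.
- ctrl.observe(): the state, without advancing time (a new reading comes with each control period).
- ctrl.camera(name): name is "scene" or "top" or "wrist"; returns the picture (400x640x3 uint8, red, green, blue); there is no depth.
- ctrl.camera_params(name): a dict with "vertical_fov" (degrees; the focal length in pixels is half the picture's height over the tangent of half this angle, whatever the lens; pixels are square), "cx", "cy" (the principal point, pixels), "R" (3x3) and "t" (3): a world point X has camera coordinates R X + t. Camera axes: x right, y down, z forward; pixel columns grow to the right and rows downward; lengths in m; the calibration is good to about 2 mm. A picture is of the moment at which its call begins: read the wrist's pose just before it. camera_params takes no time and is no camera call; for the wrist camera it gives the pose at the moment of the call.
- ctrl.hand_in(): hands the job in; it is judged then, once.
The state is a dict: "time_s": time; "qpos": joint angles; "qd": joint speeds; "tau": joint torques, N m; "tcp_pos": TCP position; "eef_rot": TCP orientation; "force": force on the tool from outside, world axes, zero at the start; "moment": the same for the moment, N m; "finger_gap": finger opening in m; "grip_force": force on a finger pad.
Only numpy, scipy, OpenCV 4.12 (cv2) and the standard library are available. Lean on these libraries where they do the work, as an engineer would, in place of code of your own. Each camera call takes 0.05 s, during which the arm holds its last target. There are 200 camera calls.

## Task

Get the mint-green tool chest ready for the van: put every hand tool lying on the bench (there may be an adjustable spanner, pliers, a knife, a screwdriver, a hex-key set and a ratchet) into its open top drawer and shut the drawer fully. Then slide the transit bar on top of the chest to its end stop so that its tongue hangs in front of the drawer, and lock the bar: press the black wing knob down, turn it (never force it) a quarter turn clockwise past its safety stop, to the end, and let it spring back up. Leave the mug, the spray can, the oil bottle, the tin and everything else on the bench where they stand.

Things in the scene. Friction and masses are not known exactly. Their poses are not given: they have to be found in the camera images.
- chest: Fixed mint-green tool chest, 280 mm deep (its x), 460 wide (its y), 200 high. Origin: centre of the underside, on the bench; z up. Its front looks to its -x, at x = -140 mm. It stands to the robot's left, front turned roughly to the robot's right. On its flat top (the deck, 200 mm up), near the front edge, are transit bar and lock knob. The two drawers below the top one stay shut.
- top_drawer (a joint): How far the top drawer is out (m): 0 shut (flush), 0.19 fully out; starts 0.165 to 0.19 out. It slides out to the chest's -x with about 2 N of friction and stays where left. Open from above is only the part before the chest's front: from drawer_floor's x = -112 mm to x = (this value - 124 mm). Clear height under the chest's top is 70 mm: tools lying flat pass under it.
- drawer_floor (a point): Centre of the drawer's inner floor, moves with the drawer, axes as the chest's; 122 mm above the bench, at x = -16 mm, y = 0 of the chest when shut. Seen from it the inside spans x -112 to +104, y -180 to +180 mm; side and back walls (5 mm thick) rise 48 mm, the front panel (12 mm thick, outer face at x = -124 mm, 384 mm wide) 67 mm.
- drawer_pull (a point): Middle of the outer edge of the grey pull lip on the drawer front: 220 mm long along y, sticking out 20 mm from the front panel, 5 mm thick, 23 mm below the deck. Pushing the lip or the front panel towards the chest's +x shuts the drawer.
- transit_bar (a joint): How far the transit bar is slid (m): starts 0 to 0.006; 0.05 = end stop. A flat zinc bar on the deck along the chest's y, at x = -118 mm; slides to the chest's +y with about 2.5 N of friction. The tongue at its -y end hangs down before the chest: at 0 beside the drawer, at 0.05 in front of the drawer front, 5 mm off it. It cannot slide while the drawer is open.
- bar_grip (a point): Centre of the top face of the red grip block on the bar (moves with it, axes as the chest's): 14 mm in x, 30 in y, 34 high; top 42 mm above the deck, foot on the bar 8 mm above the deck. At bar value 0 it is at x = -118, y = -75 mm of the chest. Pinch it across its 14 mm, or push it by its -y side.
- lock_turn (a joint): Turn of the lock knob (rad), clockwise from above: starts 0 to 0.08 (unlocked), 1.5 is the end stop (locked). Up, a safety stop blocks it at about 0.15; pressed 6 mm or more it passes below the stop; beyond 1.2 it can spring up and is caught. Its yellow cam arm swings in behind a lug of the transit bar and jams on the lug unless the bar is at its end stop. Friction 0.05 N m.
- lock_press (a joint): How far the lock knob is pressed down (m): 0 up, 0.008 fully down. A spring of 5 N at the start and 9 N fully down pushes it up.
- lock_knob (a point): On the knob's axis, at the top face of its round skirt (46 mm across); moves with the knob. Up, it is 30 mm above the deck, at x = -65, y = +80 mm of the chest. On the skirt stands the black wing: 12 mm thick, 44 long, 30 high (to 60 mm above the deck), along this point's y: along the chest's y when unlocked, across it when locked. Fingertips astride the wing can press the skirt.
- spanner: Adjustable spanner, steel, lying flat, may be absent. 134 mm long: from x = -63 to +71 mm; handle 20 mm wide, 12 mm thick, head (x from 26 mm on) 42 mm wide, 14 mm thick. Origin: underside, at the place to grip (handle, 20 mm wide); x along its length towards the head, z up.
- pliers: Pliers with red handles, lying flat, may be absent. 14 mm thick, from x = -70 to +65 mm; about 31 mm wide at the origin, 45 mm at the handle ends (-x), 22 mm at the jaws. Origin: underside, at the place to grip, 14 mm behind the pivot; x along its length towards the jaws, z up.
- knife: Yellow utility knife, blade drawn in, lying flat, may be absent. 127 mm long (x -63 to +65 mm), 32 mm wide, 20 mm thick. Origin: centre of the underside; x along its length, z up.
- screwdriver: Stubby screwdriver, orange handle 76 mm long, 28 mm square, steel blade 8 mm thick beyond it; lying, may be absent. From x = -38 (handle end) to +92 mm (tip). Origin: underside of the middle of the handle; x along its length towards the tip, z up as it starts.
- hex_keys: Folding hex-key set, blue and steel block 110 mm long, 34 mm wide (38 at the end screws), 26 mm thick, lying, may be absent. Origin: centre of the underside; x along its length, z up.
- ratchet: Socket ratchet, lying flat, may be absent. From x = -65 to +65 mm: black handle grip 24 mm wide, 18 mm thick (x -65 to +3), steel neck 14 mm wide, round steel head 36 mm across, 22 mm thick (a square drive 8 mm more on top) at x = +47 mm. Origin: underside, at the place to grip (end of the black grip); x along its length towards the head, z up.
- mug: Blue mug, 85 mm high, 76 mm wide with a handle, standing among the tools: leave it. Origin: centre of the underside.
- spray_can: Green spray can, 60 mm wide, 150 mm high, behind the tools: leave it. Origin: centre of the underside.
- oil_bottle: Grey oil bottle, 60 mm wide, 150 mm high, behind the tools: leave it. Origin: centre of the underside.
- screw_tin: Round steel tin with red lid, 82 mm wide, 55 mm high, behind the tools: leave it. Origin: centre of the underside.
Things that resemble listed ones, but are neither listed nor needed, are in the scene too. What is shaped like the screwdriver but pink or white is not meant.

How it is judged:
By the outcome, as a careful person would: the job done as asked, in the order asked, and still so for the second after the job is handed in, with the robot touching nothing.
Of spanner, pliers, knife, screwdriver, hex_keys, ratchet only 4 to 6 are there at a start; the rules pass over those that are not, and their reading is None.
At some moment in a run one of spanner, pliers, knife, screwdriver, hex_keys, ratchet may be knocked a few centimetres aside while the robot is not near it.
Once in a run the grip may slacken for a moment while it holds something.
It also fails if it takes over 210 s, if anything falls off the work surface, if the arm or the gripper's body presses on something with over 40 N, if the wrist force passes 120 N, or if a joint passes its speed limit or range.

## Working session

There is one attempt and no reset: what is moved stays moved. The work goes in short steps, Python scripts to look and compute and a tool call to move; the robot and the scene stay as the last step left them, time stands still between calls to the robot, and variables do not carry over. Pictures are saved under pics/ and viewed, at most 14 in all, crops included, and the job is handed in when it is done.

Besides the shell and the picture viewer there is one more tool, called after "Request:" as name(argument=value, ...), one argument or row to a line, values as JSON. send_rows: Moves the arm, as the interface text tells. Its arguments: {"type":"object","properties":{"steps":{"type":"array"},"grip_force":{"type":"number"}},"required":["steps"]}

```bash
ls; mkdir -p pics
python3 - <<'E'
from station import ctrl
import cv2,numpy as np
s=ctrl.observe(); print(s['time_s'],s['tcp_pos'],np.round(s['eef_rot'],3).tolist(),s['finger_gap'])
for n in ['scene','top']:
    im=ctrl.camera(n); cv2.imwrite(f'pics/{n}0.png',cv2.resize(im[:,:,::-1],None,fx=1.25,fy=1.25,interpolation=cv2.INTER_CUBIC))
    p=ctrl.camera_params(n); print(n,p['vertical_fov'],p['cx'],p['cy'],np.round(p['R'],4).tolist(),np.round(p['t'],4).tolist())
p=ctrl.camera_params('wrist');print(p)
E
```

```text
pics
0.0 [ 0.21714111 -0.63860951  0.22562463] [[-0.947, -0.322, -0.001], [-0.322, 0.947, 0.002], [0.0, 0.002, -1.0]] 0.08772366756438235
scene 46.26012747216612 315.046967964005 198.45534300788222 [[0.8684, 0.4958, -0.0059], [0.299, -0.5332, -0.7914], [-0.3955, 0.6855, -0.6113]] [-0.431, -0.0749, 1.7021]
top 50.07162448920113 319.6936871498705 199.6116464927601 [[-0.0212, -0.9997, 0.012], [-0.9981, 0.0205, -0.0587], [0.0585, -0.0132, -0.9982]] [-0.1018, 0.5332, 1.6597]
{'vertical_fov': 58.31210276028325, 'cx': 321.2684291850679, 'cy': 195.48030712375396, 'R': array([[-3.21369946e-01,  9.46953306e-01,  8.90829252e-04],
       [ 9.00892413e-01,  3.05448046e-01,  3.08373721e-01],
       [ 2.91743412e-01,  9.99045872e-02, -9.51264871e-01]]), 't': array([ 0.67435369, -0.0398327 ,  0.39193856])}
```

View pics/top0.png

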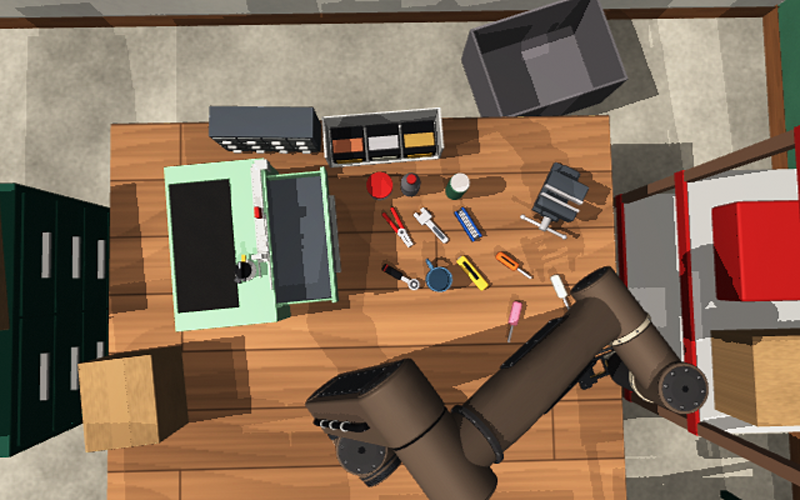

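View pics/scene0.png

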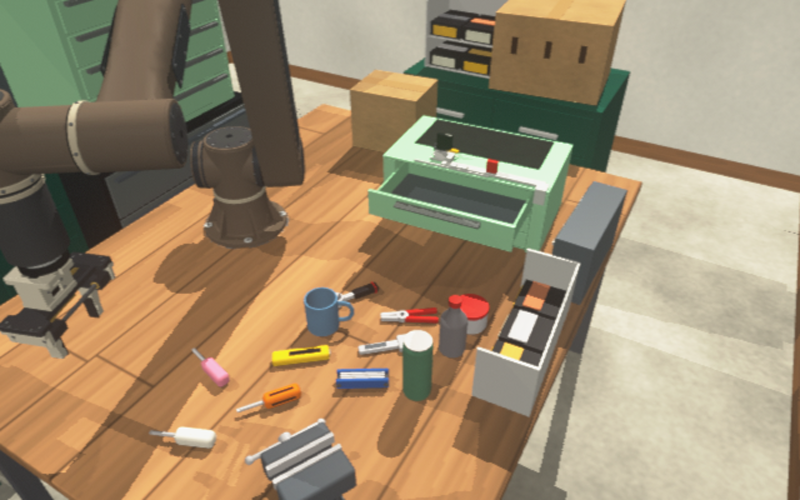

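The scene shows all six tools: pliers, spanner, hex keys, ratchet, knife and the orange screwdriver. The pink and white ones are decoys. The drawer is open, towards the robot's right. I'll enlarge the two areas.

```bash
cat > h.py <<'E'
import numpy as np, cv2
from station import ctrl
def params(n):
    p=ctrl.camera_params(n); f=200/np.tan(np.radians(p['vertical_fov']/2)); return f,p['cx'],p['cy'],np.array(p['R']),np.array(p['t'])
def px2w(P,uv,z):
    f,cx,cy,R,t=P; C=-R.T@t
    d=R.T@np.array([(uv[0]-cx)/f,(uv[1]-cy)/f,1.]); return C+d*(z-C[2])/d[2]
def w2px(P,X):
    f,cx,cy,R,t=P; c=R@np.asarray(X)+t; return np.array([f*c[0]/c[2]+cx,f*c[1]/c[2]+cy])
def crop(n,name,c0,r0,w,h,s):
    P=params(n); im=ctrl.camera(n)[r0:r0+h,c0:c0+w,::-1]
    im=cv2.resize(im,None,fx=s,fy=s,interpolation=cv2.INTER_CUBIC)
    for i in range(0,w,10):
        L=10 if i%50==0 else 4; cv2.line(im,(int(i*s),0),(int(i*s),L),(255,255,255),1)
        if i%20==0: cv2.putText(im,str(c0+i),(int(i*s),20),0,.35,(255,255,255),1)
    for i in range(0,h,10):
        cv2.line(im,(0,int(i*s)),(4,int(i*s)),(255,255,255),1)
        if i%20==0: cv2.putText(im,str(r0+i),(6,int(i*s)+4),0,.35,(255,255,255),1)
    cv2.imwrite('pics/'+name,im); return P
def shift(dst,yaw=None):
    "tool-frame shift (mm) to TCP dst, and turn about tool z (rad) so that tool y points along world direction yaw(deg)"
    s=ctrl.observe(); R=np.array(s['eef_rot']); p=np.array(s['tcp_pos'])
    d=R.T@(np.array(dst)-p)*1000
    out=[np.round(d,1).tolist()]
    if yaw is not None:
        a=np.degrees(np.arctan2(R[1,1],R[0,1])); k=(yaw-a+90)%180-90; out.append('tool z turn %.3f rad (or other way %.3f)'%(-np.radians(k),-np.radians(k-np.sign(k)*180)))
        out.append('q6 %.0f'%s['qpos'][5])
    return out
E
python3 - <<'E'
from h import *
crop('top','t1.png',290,150,150,100,5)
crop('top','c1.png',125,115,160,155,3.8)
E
```

```text
(no output)
```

View pics/t1.png

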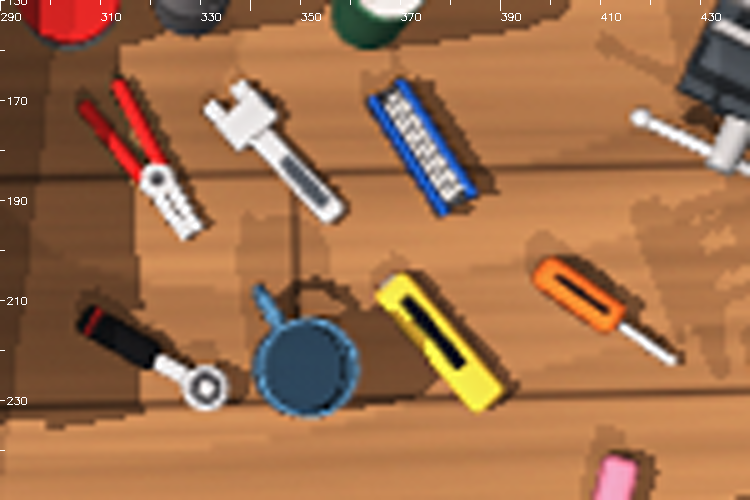

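View pics/c1.png

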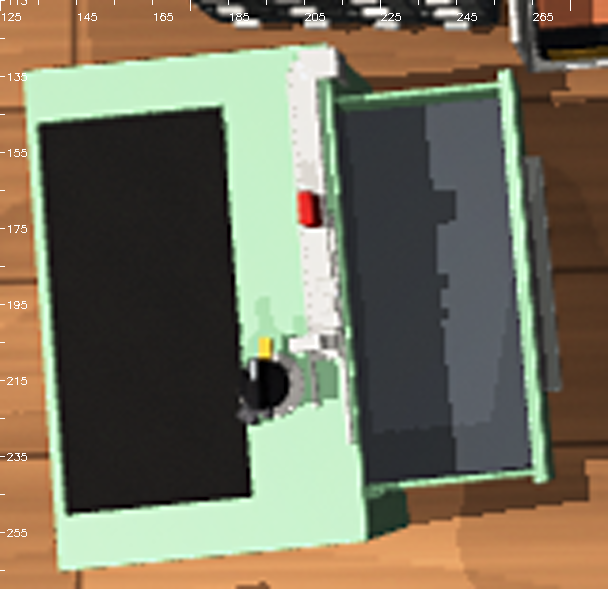

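```bash
cat >> h.py <<'E'
CH=None
def fit(obj,img):
    obj=np.array(obj,float);img=np.array(img,float);a=obj.mean(0);b=img.mean(0)
    U,S,V=np.linalg.svd((obj-a).T@(img-b)); R=(U@V).T; return R,b-R@a
E
python3 - <<'E'
from h import *
P=params('top')
c=lambda x,y:(125+x/3.8-.4,115+y/3.8-.4); t=lambda x,y:(290+x/5-.4,150+y/5-.4)
# chest corners on deck
img=[px2w(P,c(*q),.2)[:2] for q in [(24,70),(57,570),(333,44),(370,540)]]
obj=[(.14,-.23),(.14,.23),(-.14,-.23),(-.14,.23)]
R,o=fit(obj,img); print('chest',o,np.degrees(np.arctan2(R[1,0],R[0,0])),'res',np.round((np.array(obj)@R.T+o-img)*1000,1).tolist())
loc=lambda q,z:np.round((R.T@(px2w(P,c(*q),z)[:2]-o))*1000,1)
print('grip',loc((309,208),.242),'knob',loc((268,384),.26),'panel top',loc((500,70),.189),loc((545,480),.189),loc((508,72),.189), 'lip',loc((535,157),.177),loc((558,390),.177))
for n,a,b,z in [('pliers jaw-pivot',(193,234),(157,178),.014),('pliers h',(84,103),(117,80),.01),('spanner',(333,217),(223,96),.012),('hex',(386,92),(458,200),.026),('ratchet',(85,318),(206,387),.02),('knife',(392,282),(490,402),.02),('screwdr',(537,266),(678,361),.02),('mug',(305,367),(262,290),.085)]:
    A=px2w(P,t(*a),z);B=px2w(P,t(*b),z); print(n,np.round(A[:2],4),np.round(B[:2],4),'len',round(np.linalg.norm(A-B),4),'ang %.1f'%np.degrees(np.arctan2(*(B-A)[[1,0]])),'mid',np.round((A+B)[:2]/2,4))
E
```

```text
chest [0.54800808 0.38740891] 93.92899517004814 res [[0.9, -2.0], [-0.2, -1.7], [1.1, 2.4], [-1.8, 1.3]]
grip [-119.1  -72.4] knob [-76.4  81.7] panel top [-292.4 -193.6] [-302.6  188.9] [-299.6 -191.1] lip [-316.9 -111.5] [-320.2  107.4]
pliers jaw-pivot [ 0.543  -0.1465] [ 0.5876 -0.1192] len 0.0523 ang 31.4 mid [ 0.5653 -0.1329]
pliers h [ 0.6485 -0.063 ] [ 0.6662 -0.0894] len 0.0318 ang -56.1 mid [ 0.6574 -0.0762]
spanner [ 0.5543 -0.257 ] [ 0.6516 -0.1727] len 0.1288 ang 40.9 mid [ 0.6029 -0.2148]
hex [ 0.6505 -0.2997] [ 0.5646 -0.3536] len 0.1014 ang -147.9 mid [ 0.6075 -0.3267]
ratchet [ 0.4787 -0.0607] [ 0.4231 -0.1538] len 0.1085 ang -120.9 mid [ 0.4509 -0.1072]
knife [ 0.5018 -0.301 ] [ 0.4067 -0.3749] len 0.1204 ang -142.2 mid [ 0.4543 -0.3379]
screwdr [ 0.512  -0.4149] [ 0.4355 -0.5229] len 0.1323 ang -125.3 mid [ 0.4737 -0.4689]
mug [ 0.4368 -0.2258] [ 0.4952 -0.195 ] len 0.066 ang 27.8 mid [ 0.466  -0.2104]
```

```bash
cat > g.py <<'E'
# tool: origin xy, direction deg of its x
T=dict(screwdriver=(.490,-.446,-125.3),knife=(.4543,-.3379,-142.2),hex=(.6075,-.3267,-147.9),spanner=(.602,-.2158,40.9),pliers=(.5995,-.112,-148.5),ratchet=(.4454,-.1165,-120.9))
E
python3 - <<'E'
from h import *; from g import T
P=params('top')
ob={'can':(px2w(P,(366,147),.15)[:2],.03),'oil':(px2w(P,(328,147),.15)[:2],.03),'tin':(px2w(P,(302,148),.055)[:2],.041),'mug':((.4368,-.2258),.038),'mugh':((.495,-.195),.008)}
print({k:np.round(v[0],3) for k,v in ob.items()})
for n,(x,y,a) in T.items():
    u=np.array([np.cos(np.radians(a)),np.sin(np.radians(a))]);v=np.array([-u[1],u[0]])
    for k,(p,r) in ob.items():
        d=np.array(p)-[x,y]; A,B=d@u*1000,d@v*1000
        dx=max(abs(A)-39,0);dy=max(abs(B)-96.5,0); cl=np.hypot(dx,dy)-r*1000
        if cl<25: print(n,k,'along %.0f across %.0f clearance %.0f'%(A,B,cl))
E
```

```text
{'can': array([ 0.711, -0.283]), 'oil': array([ 0.714, -0.145]), 'tin': array([ 0.729, -0.048]), 'mug': array([ 0.437, -0.226]), 'mugh': array([ 0.495, -0.195])}
knife mug along -55 across -99 clearance -22
spanner can along 38 across -122 clearance -4
spanner mugh along -67 across 86 clearance 20
pliers oil along -80 across 88 clearance 11
ratchet mug along 98 across 49 clearance 21
ratchet mugh along 42 across 83 clearance -5
```

Run:
```python
from h import *
print(shift((.490,-.446,.10),144.7))
```

```text
[[-320.4, 94.6, 126.1], 'tool z turn -0.627 rad (or other way 2.515)', 'q6 -17']
```

Request:
send_rows(
  steps=[
    [87, [-46, 13.5, 18], [0, 0, 0]],
    [87, [-46, 13.5, 18], [0, 0, 0]],
    [87, [-46, 13.5, 18], [0, 0, 0]],
    [87, [-46, 13.5, 18], [0, 0, 0]],
    [87, [-46, 13.5, 18], [0, 0, 0]],
    [87, [-46, 13.5, 18], [0, 0, 0]],
    [87, [-44, 13.5, 18], [0, 0, 0]],
  ],
  grip_force=25,
)

```text
time_s: 1.08
tcp_pos: [0.491, -0.4454, 0.0999]
eef_rot: [[-0.947, -0.322, -0.0], [-0.322, 0.947, 0.0], [0.0, 0.0, -1.0]]
force: [0.2, -0.2, -0.3]
finger_gap: 0.0869
grip_force: 0.0
```

Request:
send_rows(
  steps=[
    [87, [0, 0, 0], [0, 0, -0.157]],
    [87, [0, 0, 0], [0, 0, -0.157]],
    [87, [0, 0, 0], [0, 0, -0.157]],
    [87, [0, 0, 0], [0, 0, -0.156]],
    [87, [0, 0, 0], [0, 0, 0]],
  ],
)

```text
time_s: 1.7
tcp_pos: [0.4898, -0.4465, 0.1004]
eef_rot: [[-0.579, -0.816, -0.0], [-0.816, 0.579, 0.0], [0.0, 0.0, -1.0]]
force: [0.0, 0.2, 0.5]
finger_gap: 0.087
grip_force: 0.0
```

Run:
```python
from h import *
print(shift((.490,-.446,.006),144.7))
P=crop('wrist','w1.png',0,0,640,400,1.25)
print(w2px(P,(.490,-.446,.02)),w2px(P,(.512,-.4149,.02)), w2px(P,(.4355,-.5229,.01)))
```

```text
[[-0.5, 0.1, 94.4], 'tool z turn -0.001 rad (or other way 3.141)', 'q6 -10']
[322.03583878 204.20734574] [322.09837085 252.82012487] [321.95169816  62.75498553]
```

View pics/w1.png

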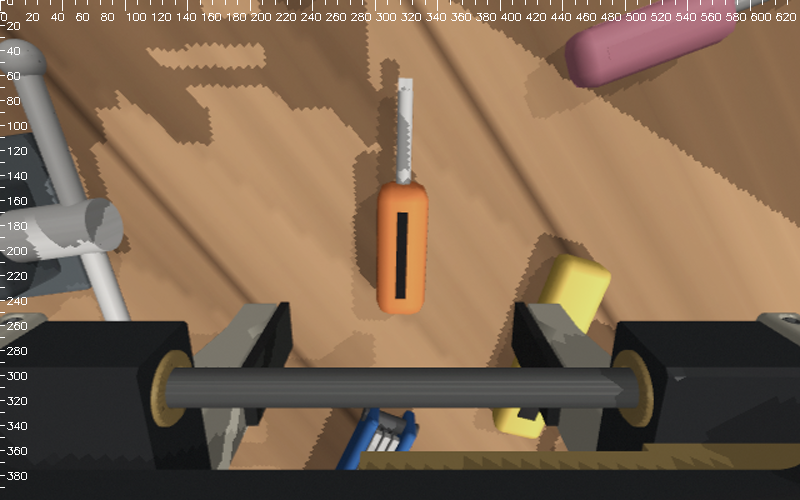

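Request:
send_rows(
  steps=[
    [87, [0, 0, 45], [0, 0, 0]],
    [70, [0, 0, 40], [0, 0, 0]],
    [50, [0, 0, 8], [0, 0, 0]],
    [0, [0, 0, 0], [0, 0, 0]],
    [0, [0, 0, 0], [0, 0, 0]],
    [0, [0, 0, 0], [0, 0, 0]],
    [0, [0, 0, 0], [0, 0, 0]],
    [0, [0, 0, 0], [0, 0, 0]],
  ],
  grip_force=30,
)

```text
time_s: 2.75
tcp_pos: [0.4901, -0.4467, 0.0083]
eef_rot: [[-0.578, -0.816, 0.001], [-0.816, 0.578, -0.0], [-0.0, -0.001, -1.0]]
force: [-0.5, 1.6, 3.8]
finger_gap: 0.0278
grip_force: 29.8
```

```bash
cat >> h.py <<'E'
YAW=93.93; O=np.array([.548,.3874])
def cw(x,y,z):
    "chest mm -> world"
    a=np.radians(YAW); c,s=np.cos(a),np.sin(a); return np.array([O[0]+(c*x-s*y)/1e3,O[1]+(s*x+c*y)/1e3,z/1e3])
E
python3 - <<'E'
from h import *
s=ctrl.observe();print(s['finger_gap'],s['grip_force'])
print(cw(-189,-140,170),shift(cw(-189,-140,240),183.9))
E
```

```text
0.027832827320432213 29.81257438659668
[0.70062441 0.2084397  0.17      ] [[-656.4, 206.5, -231.8], 'tool z turn -0.684 rad (or other way 2.458)', 'q6 -10']
```

Request:
send_rows(
  steps=[
    [0, [0, 0, -55], [0, 0, -0.171]],
    [0, [0, 0, -60], [0, 0, -0.171]],
    [0, [0, 0, -60], [0, 0, -0.171]],
    [0, [0, 0, -57], [0, 0, -0.171]],
  ],
)

```text
time_s: 3.25
tcp_pos: [0.4895, -0.4463, 0.2417]
eef_rot: [[0.073, -0.997, 0.0], [-0.997, -0.073, 0.0], [-0.0, -0.0, -1.0]]
force: [1.6, -0.7, -1.0]
finger_gap: 0.0275
grip_force: 29.8
```

Request:
send_rows(
  steps=[
    [0, [-53.3, -21.2, 0], [0, 0, 0]],
    [0, [-53.3, -21.2, 0], [0, 0, 0]],
    [0, [-53.3, -21.2, 0], [0, 0, 0]],
    [0, [-53.3, -21.2, 0], [0, 0, 0]],
    [0, [-53.3, -21.2, 0], [0, 0, 0]],
    [0, [-53.3, -21.2, 0], [0, 0, 0]],
  ],
)

```text
time_s: 4.0
tcp_pos: [0.5951, -0.1169, 0.2396]
eef_rot: [[0.068, -0.998, 0.0], [-0.998, -0.068, 0.0], [-0.0, -0.0, -1.0]]
force: [0.9, 0.2, -0.9]
finger_gap: 0.0279
grip_force: 29.8
```

Request:
send_rows(
  steps=[
    [0, [-53.3, -21.2, 0], [0, 0, 0]],
    [0, [-53.3, -21.2, 0], [0, 0, 0]],
    [0, [-53.3, -21.2, 0], [0, 0, 0]],
    [0, [-53.3, -21.2, 0], [0, 0, 0]],
    [0, [-53.3, -21.2, 0], [0, 0, 0]],
    [0, [-53.3, -21.2, 0], [0, 0, 0]],
    [0, [0, 0, 0], [0, 0, 0]],
  ],
)

```text
time_s: 4.88
tcp_pos: [0.7002, 0.2129, 0.2375]
eef_rot: [[0.071, -0.997, -0.002], [-0.997, -0.071, -0.0], [0.0, 0.002, -1.0]]
force: [-0.3, -1.1, -1.4]
finger_gap: 0.028
grip_force: 29.8
```

Run:
```python
from h import *
s=ctrl.observe();print(s['finger_gap'],s['grip_force'])
print(shift(cw(-189,-140,140),183.9))
```

```text
0.027994423391547542 29.806124567985535
[[4.4, -0.3, 97.5], 'tool z turn 0.003 rad (or other way -3.138)', 'q6 -28']
```

Run:
```python
from h import *
P=crop('wrist','w2.png',0,0,640,400,1.25)
im=cv2.imread('pics/w2.png')
pts=np.array([w2px(P,cw(x,y,170))*1.25 for x,y in [(-293,-180),(-293,180),(-140,180),(-140,-180)]],int)
cv2.polylines(im,[pts],True,(0,0,255),1)
cv2.imwrite('pics/w2.png',im)
```

```text
(no output)
```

View pics/w2.png

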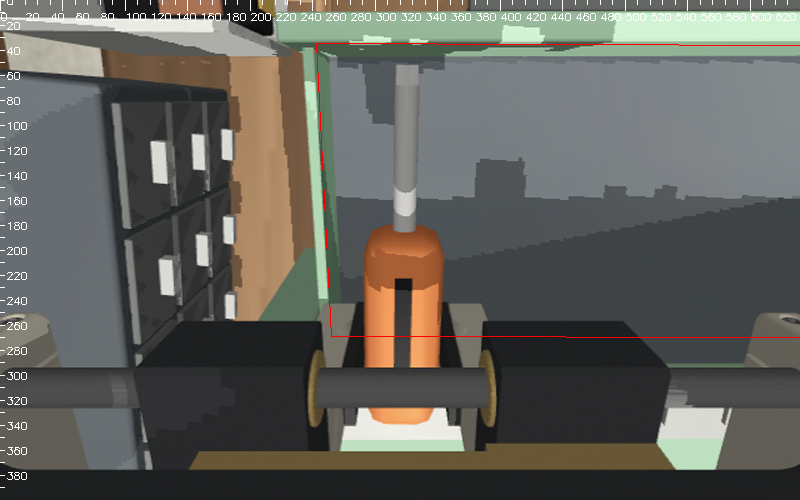

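Request:
send_rows(
  steps=[
    [0, [2, 8, 50], [0, 0, 0]],
    [0, [0, 0, 45], [0, 0, 0]],
    [0, [0, 0, 8], [0, 0, 0]],
    [0, [0, 0, 0], [0, 0, 0]],
    [36, [0, 0, 0], [0, 0, 0]],
    [36, [0, 0, 0], [0, 0, 0]],
    [36, [0, 0, -50], [0, 0, 0]],
    [36, [0, 0, -60], [0, 0, 0]],
  ],
)

```text
time_s: 5.92
tcp_pos: [0.6919, 0.2061, 0.2478]
eef_rot: [[0.068, -0.998, -0.001], [-0.998, -0.068, -0.001], [0.001, 0.001, -1.0]]
force: [0.3, 1.2, 0.5]
finger_gap: 0.0363
grip_force: 0.0
```

Run:
```python
from h import *
im=ctrl.camera('top'); ref=cv2.imread('pics/top0.png')
cv2.imwrite('pics/raw1.png',im[:,:,::-1])
a=im.astype(float)[:,:,::-1]; b=cv2.resize(ref,(640,400),interpolation=cv2.INTER_AREA).astype(float)
d=np.abs(a-b).max(2)
for n,(c0,r0,c1,r1) in dict(pliers=(304,164,332,199),spanner=(330,165,361,196),hex=(362,164,388,194),ratchet=(304,210,337,233),knife=(364,203,393,233),screw=(395,200,428,224)).items(): print(n,round(d[r0:r1,c0:c1].mean(),1),end='; ')
print(shift((.4266,-.3594,.24),127.8))
```

```text
pliers 22.6; spanner 53.3; hex 41.8; ratchet 5.3; knife 43.1; screw 58.4; [[546.2, 307.6, 14.1], 'tool z turn 0.980 rad (or other way -2.162)', 'q6 -28']
```

Run:
```python
import cv2
im=cv2.imread('pics/raw1.png')[110:270,120:440]
cv2.imwrite('pics/raw1c.png',cv2.resize(im,None,fx=2.5,fy=2.5,interpolation=cv2.INTER_CUBIC))
```

```text
(no output)
```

View pics/raw1c.png

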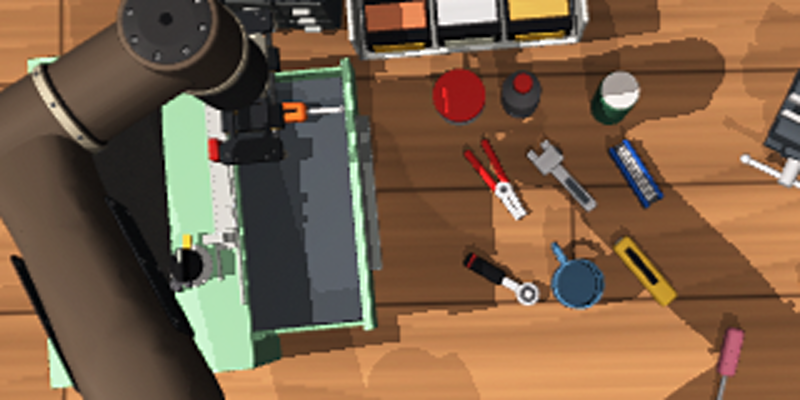

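```bash
cat >> h.py <<'E'
BOX=dict(pliers=(304,164,332,199),spanner=(330,165,361,196),hex=(362,164,388,194),ratchet=(304,210,337,233),knife=(364,203,393,233))
def knock(names):
    ref=cv2.resize(cv2.imread('pics/top0.png'),(640,400),interpolation=cv2.INTER_AREA); im=np.ascontiguousarray(ctrl.camera('top')[:,:,::-1])
    for n in names:
        c0,r0,c1,r1=BOX[n]; m=22
        r=cv2.matchTemplate(im[r0-m:r1+m,c0-m:c1+m],ref[r0:r1,c0:c1],cv2.TM_CCOEFF_NORMED); _,v,_,l=cv2.minMaxLoc(r); print(n,'px shift',l[0]-m,l[1]-m,'score %.2f'%v)
E
python3 - <<'E'
from h import *
knock(['pliers','spanner','hex','ratchet','knife'])
E
```

```text
pliers px shift 0 0 score 0.90
spanner px shift 0 0 score 0.76
hex px shift 0 0 score 0.79
ratchet px shift 0 0 score 0.99
knife px shift 0 0 score 0.80
```

Request:
send_rows(
  steps=[
    [60, [49.7, 28, 0], [0, 0, 0]],
    [87, [49.7, 28, 0], [0, 0, 0]],
    [87, [49.7, 28, 0], [0, 0, 0]],
    [87, [49.7, 28, 0], [0, 0, 0]],
    [87, [49.7, 28, 0], [0, 0, 0]],
    [87, [49.7, 28, 0], [0, 0, 0]],
  ],
)

```text
time_s: 6.78
tcp_pos: [0.5444, -0.1041, 0.2479]
eef_rot: [[0.068, -0.998, 0.003], [-0.998, -0.068, 0.0], [0.0, -0.003, -1.0]]
force: [1.1, -0.5, 1.2]
finger_gap: 0.0858
grip_force: 0.0
```

Request:
send_rows(
  steps=[
    [87, [49.7, 28, 0], [0, 0, 0]],
    [87, [49.7, 28, 0], [0, 0, 0]],
    [87, [49.7, 28, 0], [0, 0, 0]],
    [87, [49.7, 28, 0], [0, 0, 0]],
    [87, [49.7, 28, 0], [0, 0, 0]],
  ],
)

```text
time_s: 7.4
tcp_pos: [0.4216, -0.3618, 0.248]
eef_rot: [[0.068, -0.998, 0.003], [-0.998, -0.068, -0.001], [0.001, -0.002, -1.0]]
force: [0.5, -0.4, -0.9]
finger_gap: 0.0871
grip_force: 0.0
```

Request:
send_rows(
  steps=[
    [87, [0, 0, 20], [0, 0, 0.163]],
    [87, [0, 0, 30], [0, 0, 0.163]],
    [87, [0, 0, 30], [0, 0, 0.163]],
    [87, [0, 0, 20], [0, 0, 0.163]],
    [87, [0, 0, 0], [0, 0, 0.163]],
    [87, [0, 0, 0], [0, 0, 0.165]],
    [87, [0, 0, 0], [0, 0, 0]],
  ],
)

```text
time_s: 8.28
tcp_pos: [0.4227, -0.3603, 0.1474]
eef_rot: [[-0.79, -0.613, 0.002], [-0.613, 0.79, -0.001], [-0.001, -0.002, -1.0]]
force: [0.3, -0.0, 0.3]
finger_gap: 0.0873
grip_force: 0.0
```

Run:
```python
from h import *
print(shift((.4266,-.3594,.006),127.8))
P=crop('wrist','w3.png',0,0,640,400,1)
print(w2px(P,(.4266,-.3594,.02)),w2px(P,(.4543,-.3379,.02)))
```

```text
[[-3.5, -1.5, 141.4], 'tool z turn 0.000 rad (or other way -3.141)', 'q6 -32']
[319.78665114 188.81279936] [319.85957371 227.62388125]
```

View pics/w3.png

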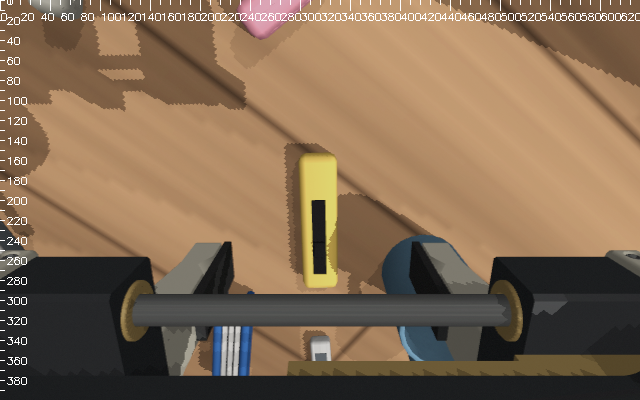

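Request:
send_rows(
  steps=[
    [60, [3, -1.5, 45], [0, 0, 0]],
    [60, [0, 0, 50], [0, 0, 0]],
    [60, [0, 0, 30], [0, 0, 0]],
    [55, [0, 0, 15], [0, 0, 0]],
    [0, [0, 0, 0], [0, 0, 0]],
    [0, [0, 0, 0], [0, 0, 0]],
    [0, [0, 0, 0], [0, 0, 0]],
    [0, [0, 0, 0], [0, 0, 0]],
  ],
  grip_force=40,
)

```text
time_s: 9.32
tcp_pos: [0.4217, -0.3635, 0.008]
eef_rot: [[-0.79, -0.613, 0.002], [-0.613, 0.79, -0.001], [-0.001, -0.002, -1.0]]
force: [-0.3, 1.1, 7.3]
finger_gap: 0.0316
grip_force: 40.0
```

Request:
send_rows(
  steps=[
    [0, [0, 0, -20], [0, 0, 0]],
    [0, [0, 0, -40], [0, 0, 0]],
    [0, [0, 0, -60], [0, 0, -0.163]],
    [0, [0, 0, -60], [0, 0, -0.163]],
    [0, [0, 0, -60], [0, 0, -0.163]],
    [0, [0, 0, 0], [0, 0, -0.163]],
    [0, [0, 0, 0], [0, 0, -0.163]],
    [0, [0, 0, 0], [0, 0, -0.165]],
  ],
)

```text
time_s: 10.32
tcp_pos: [0.4204, -0.3628, 0.2468]
eef_rot: [[0.073, -0.997, 0.0], [-0.997, -0.073, 0.0], [-0.0, -0.001, -1.0]]
force: [0.5, 0.9, -2.0]
finger_gap: 0.0316
grip_force: 40.0
```

Run:
```python
from h import *
s=ctrl.observe();print(s['finger_gap'],s['grip_force'])
print(shift(cw(-181,-79,250),183.9))
```

```text
0.03156794644996777 39.99479055404663
[[-557.4, -260.4, -2.9], 'tool z turn 0.005 rad (or other way -3.136)', 'q6 25']
```

Request:
send_rows(
  steps=[
    [0, [-48.7, -25.7, 0], [0, 0, 0]],
    [0, [-48.7, -25.7, 0], [0, 0, 0]],
    [0, [-48.7, -25.7, 0], [0, 0, 0]],
    [0, [-48.7, -25.7, 0], [0, 0, 0]],
    [0, [-48.7, -25.7, 0], [0, 0, 0]],
  ],
)

```text
time_s: 10.95
tcp_pos: [0.5325, -0.1096, 0.2469]
eef_rot: [[0.068, -0.998, 0.0], [-0.998, -0.068, 0.0], [-0.0, -0.0, -1.0]]
force: [1.3, -0.2, -1.1]
finger_gap: 0.0317
grip_force: 40.0
```

Request:
send_rows(
  steps=[
    [0, [-48.7, -25.7, 0], [0, 0, 0]],
    [0, [-48.7, -25.7, 0], [0, 0, 0]],
    [0, [-48.7, -25.7, 0], [0, 0, 0]],
    [0, [-48.7, -25.7, 0], [0, 0, 0]],
    [0, [-48.7, -25.7, 0], [0, 0, 0]],
    [0, [0, 0, 0], [0, 0, 0]],
  ],
)

```text
time_s: 11.7
tcp_pos: [0.6445, 0.1436, 0.2452]
eef_rot: [[0.071, -0.997, -0.001], [-0.997, -0.071, -0.0], [0.0, 0.001, -1.0]]
force: [-0.8, -0.1, -2.0]
finger_gap: 0.0313
grip_force: 40.0
```

Run:
```python
from h import *
s=ctrl.observe();print(s['finger_gap'],s['grip_force'])
print(shift(cw(-251,-76,136),183.9))
knock(['pliers','spanner','hex','ratchet'])
```

```text
0.03131881426711603 39.9974924325943
[[1.2, 3.4, 109.2], 'tool z turn 0.003 rad (or other way -3.138)', 'q6 -25']
pliers px shift 0 0 score 0.89
spanner px shift 0 0 score 0.82
hex px shift 0 0 score 0.87
ratchet px shift 0 0 score 0.99
```

Request:
send_rows(
  steps=[
    [0, [1, 3.4, 50], [0, 0, 0]],
    [0, [0, 0, 45], [0, 0, 0]],
    [0, [0, 0, 14], [0, 0, 0]],
    [0, [0, 0, 0], [0, 0, 0]],
    [39, [0, 0, 0], [0, 0, 0]],
    [39, [0, 0, 0], [0, 0, 0]],
    [39, [0, 0, -50], [0, 0, 0]],
    [39, [0, 0, -60], [0, 0, 0]],
  ],
)

```text
time_s: 12.75
tcp_pos: [0.6404, 0.1389, 0.249]
eef_rot: [[0.068, -0.998, -0.001], [-0.998, -0.068, -0.001], [0.001, 0.001, -1.0]]
force: [0.6, -0.6, 0.6]
finger_gap: 0.0392
grip_force: 0.0
```

Run:
```python
from h import *
knock(['pliers','spanner','hex','ratchet'])
print(shift((.6075,-.3267,.247),122.1))
```

```text
pliers px shift 0 0 score 0.91
spanner px shift 0 0 score 0.82
hex px shift 0 0 score 0.89
ratchet px shift 0 0 score 0.99
[[462.4, 69.1, 11.2], 'tool z turn 1.080 rad (or other way -2.062)', 'q6 -25']
```

Request:
send_rows(
  steps=[
    [60, [57.8, 8.6, 0], [0, 0, 0]],
    [80, [57.8, 8.6, 0], [0, 0, 0]],
    [80, [57.8, 8.6, 0], [0, 0, 0]],
    [80, [57.8, 8.6, 0], [0, 0, 0]],
    [80, [57.8, 8.6, 0], [0, 0, 0]],
    [80, [57.8, 8.6, 0], [0, 0, 0]],
    [80, [57.8, 8.6, 0], [0, 0, 0]],
    [80, [57.8, 8.6, 0], [0, 0, 0]],
  ],
)

```text
time_s: 13.8
tcp_pos: [0.6036, -0.3289, 0.249]
eef_rot: [[0.068, -0.998, 0.002], [-0.998, -0.068, -0.001], [0.001, -0.002, -1.0]]
force: [1.4, 1.1, 0.7]
finger_gap: 0.0803
grip_force: 0.0
```

Request:
send_rows(
  steps=[
    [80, [0, 0, 20], [0, 0, 0.154]],
    [80, [0, 0, 30], [0, 0, 0.154]],
    [80, [0, 0, 30], [0, 0, 0.154]],
    [80, [0, 0, 20], [0, 0, 0.154]],
    [80, [0, 0, 0], [0, 0, 0.154]],
    [80, [0, 0, 0], [0, 0, 0.155]],
    [80, [0, 0, 0], [0, 0, 0.155]],
    [80, [0, 0, 0], [0, 0, 0]],
  ],
)

```text
time_s: 14.8
tcp_pos: [0.604, -0.3271, 0.1486]
eef_rot: [[-0.847, -0.531, 0.002], [-0.531, 0.847, -0.001], [-0.001, -0.001, -1.0]]
force: [0.6, -0.2, 0.6]
finger_gap: 0.0804
grip_force: 0.0
```

Run:
```python
from h import *
print(shift((.6075,-.3267,.007),122.1))
P=params('wrist'); im=ctrl.camera('wrist'); hsv=cv2.cvtColor(im,cv2.COLOR_RGB2HSV)
m=cv2.inRange(hsv,(108,130,60),(125,255,255)); n,l,st,c=cv2.connectedComponentsWithStats(m)
for i in np.argsort(-st[1:,4])[:3]+1: print(st[i],c[i])
print(w2px(P,(.6075,-.3267,.02)))
cv2.imwrite('pics/w4.png',im[:,:,::-1])
```

```text
[[-3.0, -1.3, 141.6], 'tool z turn -0.000 rad (or other way 3.141)', 'q6 -46']
[327 177   6  72 170] [329.3        212.34705882]
[329 119  11  57 156] [331.40384615 145.53205128]
[298 118  10  42  78] [303.91025641 131.48717949]
[319.93204151 187.81571028]
```

Request:
send_rows(
  steps=[
    [80, [-3, -1.3, 45], [0, 0, 0]],
    [80, [0, 0, 50], [0, 0, 0]],
    [70, [0, 0, 30], [0, 0, 0]],
    [60, [0, 0, 15], [0, 0, 0]],
    [0, [0, 0, 0], [0, 0, 0]],
    [0, [0, 0, 0], [0, 0, 0]],
    [0, [0, 0, 0], [0, 0, 0]],
    [0, [0, 0, 0], [0, 0, 0]],
  ],
  grip_force=40,
)

```text
time_s: 15.85
tcp_pos: [0.6079, -0.3269, 0.0093]
eef_rot: [[-0.848, -0.531, 0.003], [-0.531, 0.848, -0.001], [-0.002, -0.002, -1.0]]
force: [-0.0, 0.2, 5.0]
finger_gap: 0.0335
grip_force: 40.0
```

Request:
send_rows(
  steps=[
    [0, [0, 0, -20], [0, 0, 0]],
    [0, [0, 0, -60], [0, 0, -0.154]],
    [0, [0, 0, -60], [0, 0, -0.154]],
    [0, [0, 0, -60], [0, 0, -0.154]],
    [0, [0, 0, -40], [0, 0, -0.154]],
    [0, [0, 0, 0], [0, 0, -0.154]],
    [0, [0, 0, 0], [0, 0, -0.155]],
    [0, [0, 0, 0], [0, 0, -0.155]],
  ],
)

```text
time_s: 16.85
tcp_pos: [0.6061, -0.3262, 0.2487]
eef_rot: [[0.073, -0.997, 0.0], [-0.997, -0.073, 0.0], [-0.0, -0.0, -1.0]]
force: [0.4, -0.2, -2.4]
finger_gap: 0.0336
grip_force: 40.0
```

Run:
```python
from h import *
s=ctrl.observe();print(s['finger_gap'],s['grip_force'])
print(shift(cw(-216,-18,250),183.9))
```

```text
0.03359931208863373 39.95286583900452
[[-499.9, -11.2, -1.1], 'tool z turn 0.005 rad (or other way -3.137)', 'q6 16']
```

Request:
send_rows(
  steps=[
    [0, [-55.5, -1.3, 0], [0, 0, 0]],
    [0, [-55.5, -1.3, 0], [0, 0, 0]],
    [0, [-55.5, -1.3, 0], [0, 0, 0]],
    [0, [-55.5, -1.3, 0], [0, 0, 0]],
    [0, [-55.5, -1.3, 0], [0, 0, 0]],
  ],
)

```text
time_s: 17.48
tcp_pos: [0.5935, -0.0475, 0.2487]
eef_rot: [[0.068, -0.998, 0.001], [-0.998, -0.068, 0.0], [-0.0, -0.001, -1.0]]
force: [0.3, 0.5, -2.4]
finger_gap: 0.0338
grip_force: 40.0
```

Request:
send_rows(
  steps=[
    [0, [-55.5, -1.3, 0], [0, 0, 0]],
    [0, [-55.5, -1.3, 0], [0, 0, 0]],
    [0, [-55.5, -1.3, 0], [0, 0, 0]],
    [0, [-55.5, -1.3, 0], [0, 0, 0]],
    [0, [0, 0, 0], [0, 0, 0]],
  ],
)

```text
time_s: 18.1
tcp_pos: [0.5836, 0.176, 0.2482]
eef_rot: [[0.072, -0.997, -0.0], [-0.997, -0.072, 0.001], [-0.001, 0.0, -1.0]]
force: [-0.4, -0.2, -1.0]
finger_gap: 0.0336
grip_force: 40.0
```

Run:
```python
from h import *
s=ctrl.observe();print(s['finger_gap'],s['grip_force'])
print(shift(cw(-216,-18,136),183.9))
knock(['pliers','spanner','ratchet'])
```

```text
0.03358185700565108 39.9553120136261
[[2.7, 3.0, 112.2], 'tool z turn 0.004 rad (or other way -3.138)', 'q6 -31']
pliers px shift 0 0 score 0.80
spanner px shift 0 0 score 0.89
ratchet px shift 0 0 score 0.99
```

Request:
send_rows(
  steps=[
    [0, [2, 3, 50], [0, 0, 0]],
    [0, [0, 0, 45], [0, 0, 0]],
    [0, [0, 0, 17], [0, 0, 0]],
    [0, [0, 0, 0], [0, 0, 0]],
    [41, [0, 0, 0], [0, 0, 0]],
    [41, [0, 0, 0], [0, 0, 0]],
    [41, [0, 0, -50], [0, 0, 0]],
    [41, [0, 0, -60], [0, 0, 0]],
  ],
)

```text
time_s: 19.15
tcp_pos: [0.5814, 0.1703, 0.2472]
eef_rot: [[0.068, -0.998, -0.001], [-0.998, -0.068, -0.001], [0.001, 0.001, -1.0]]
force: [0.9, 1.4, 0.1]
finger_gap: 0.0407
grip_force: 0.0
```

Run:
```python
from h import *
knock(['pliers','spanner','ratchet'])
print(shift((.5907,-.2256,.247),120.9))
```

```text
pliers px shift 0 0 score 0.81
spanner px shift 0 0 score 0.91
ratchet px shift 0 0 score 0.99
[[396.2, 22.2, 9.3], 'tool z turn 1.101 rad (or other way -2.041)', 'q6 -31']
```

Request:
send_rows(
  steps=[
    [60, [56.5, 2.7, 0], [0, 0, 0]],
    [70, [56.5, 2.7, 0], [0, 0, 0]],
    [70, [56.5, 2.7, 0], [0, 0, 0]],
    [70, [56.5, 2.7, 0], [0, 0, 0]],
    [70, [56.5, 2.7, 0], [0, 0, 0]],
    [70, [56.5, 2.7, 0], [0, 0, 0]],
    [70, [56.5, 2.7, 0], [0, 0, 0]],
  ],
)

```text
time_s: 20.08
tcp_pos: [0.5899, -0.2273, 0.2473]
eef_rot: [[0.068, -0.998, 0.003], [-0.998, -0.068, -0.0], [0.001, -0.003, -1.0]]
force: [0.9, 0.1, 0.0]
finger_gap: 0.0703
grip_force: 0.0
```

Request:
send_rows(
  steps=[
    [70, [0, 0, 20], [0, 0, 0.157]],
    [70, [0, 0, 30], [0, 0, 0.157]],
    [70, [0, 0, 20], [0, 0, 0.157]],
    [70, [0, 0, 0], [0, 0, 0.157]],
    [70, [0, 0, 0], [0, 0, 0.157]],
    [70, [0, 0, 0], [0, 0, 0.157]],
    [70, [0, 0, 0], [0, 0, 0.158]],
    [70, [0, 0, 0], [0, 0, 0]],
  ],
)

```text
time_s: 21.08
tcp_pos: [0.5901, -0.2255, 0.1767]
eef_rot: [[-0.858, -0.514, 0.002], [-0.514, 0.858, -0.0], [-0.001, -0.001, -1.0]]
force: [0.3, -0.0, -0.1]
finger_gap: 0.0702
grip_force: 0.0
```

Run:
```python
from h import *
print(shift((.5907,-.2256,.004),120.9))
P=crop('wrist','w5.png',0,0,640,400,1)
print(w2px(P,(.5907,-.2256,.012)),w2px(P,(.5543,-.257,.012)),w2px(P,(.6516,-.1727,.012)))
```

```text
[[-0.2, -0.2, 172.7], 'tool z turn 0.001 rad (or other way -3.141)', 'q6 -56']
[321.33222811 173.64475575] [312.07057677 122.00970095] [335.44355594 250.7502583 ]
```

View pics/w5.png

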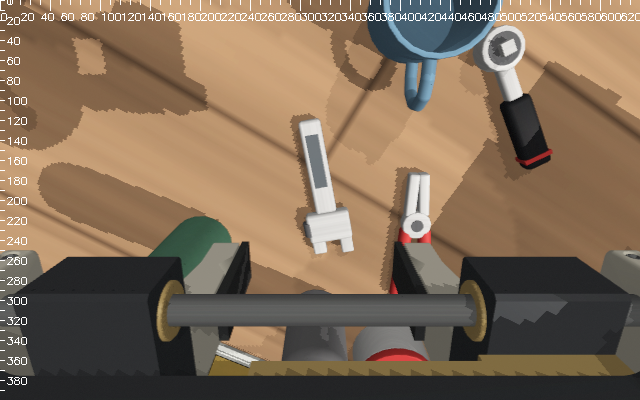

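Request:
send_rows(
  steps=[
    [60, [0, 0, 50], [0, 0, 0]],
    [60, [0, 0, 50], [0, 0, 0]],
    [60, [0, 0, 40], [0, 0, 0]],
    [60, [0, 0, 32], [0, 0, 0]],
    [0, [0, 0, 0], [0, 0, 0]],
    [0, [0, 0, 0], [0, 0, 0]],
    [0, [0, 0, 0], [0, 0, 0]],
    [0, [0, 0, 0], [0, 0, 0]],
  ],
  grip_force=40,
)

```text
time_s: 22.12
tcp_pos: [0.5899, -0.2255, 0.0041]
eef_rot: [[-0.858, -0.514, 0.001], [-0.514, 0.858, -0.0], [-0.001, -0.001, -1.0]]
force: [-1.0, -1.9, 0.7]
finger_gap: 0.0253
grip_force: 0.5
```

Request:
send_rows(
  steps=[
    [0, [0, 0, 0], [0, 0, 0]],
    [0, [0, 0, -30], [0, 0, 0]],
    [0, [0, 0, -50], [0, 0, 0]],
    [0, [0, 0, -60], [0, 0, -0.157]],
    [0, [0, 0, -60], [0, 0, -0.157]],
    [0, [0, 0, -44], [0, 0, -0.157]],
    [0, [0, 0, 0], [0, 0, -0.157]],
    [0, [0, 0, 0], [0, 0, -0.157]],
  ],
)

```text
time_s: 23.12
tcp_pos: [0.5893, -0.2251, 0.248]
eef_rot: [[-0.239, -0.971, 0.001], [-0.971, 0.239, 0.001], [-0.001, -0.001, -1.0]]
force: [-0.4, -0.4, -2.6]
finger_gap: 0.0201
grip_force: 37.7
```

Request:
send_rows(
  steps=[
    [0, [0, 0, 0], [0, 0, -0.157]],
    [0, [0, 0, 0], [0, 0, -0.158]],
    [0, [0, 0, 0], [0, 0, 0]],
  ],
)

```text
time_s: 23.5
tcp_pos: [0.5892, -0.2252, 0.2471]
eef_rot: [[0.067, -0.998, -0.001], [-0.998, -0.067, 0.0], [-0.0, 0.001, -1.0]]
force: [-0.0, -0.3, -2.5]
finger_gap: 0.0197
grip_force: 37.7
```

Run:
```python
from h import *
s=ctrl.observe();print(s['finger_gap'],s['grip_force'])
print(shift(cw(-235,40,250),183.9))
crop('wrist','w6.png',150,60,330,240,1.6)
```

```text
0.019688557841830944 37.71905042231083
[[-379.0, 39.8, -2.6], 'tool z turn -0.001 rad (or other way 3.141)', 'q6 7']
```

View pics/w6.png

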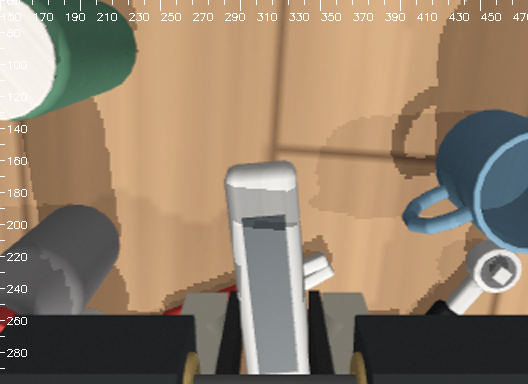

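Request:
send_rows(
  steps=[
    [0, [-53.7, 5.4, 0], [0, 0, 0]],
    [0, [-53.7, 5.4, 0], [0, 0, 0]],
    [0, [-53.7, 5.4, 0], [0, 0, 0]],
    [0, [-53.7, 5.4, 0], [0, 0, 0]],
    [0, [-53.7, 5.4, 0], [0, 0, 0]],
    [0, [-53.7, 5.4, 0], [0, 0, 0]],
    [0, [-53.7, 5.4, 0], [0, 0, 0]],
    [0, [0, 0, 0], [0, 0, 0]],
  ],
)

```text
time_s: 24.55
tcp_pos: [0.5257, 0.1502, 0.2475]
eef_rot: [[0.069, -0.998, -0.0], [-0.998, -0.069, 0.001], [-0.001, 0.0, -1.0]]
force: [-0.1, -0.4, -1.4]
finger_gap: 0.0192
grip_force: 38.3
```

Run:
```python
from h import *
s=ctrl.observe();print(s['finger_gap'],s['grip_force'])
print(shift(cw(-237,38,130),183.9))
knock(['pliers','ratchet'])
```

```text
0.019245333654666918 38.27352932654321
[[2.0, -0.5, 117.5], 'tool z turn 0.000 rad (or other way -3.141)', 'q6 -33']
pliers px shift 0 0 score 0.79
ratchet px shift 0 0 score 0.94
```

Request:
send_rows(
  steps=[
    [0, [1, 0, 50], [0, 0, 0]],
    [0, [0, 0, 45], [0, 0, 0]],
    [0, [0, 0, 21], [0, 0, 0]],
    [0, [0, 0, 0], [0, 0, 0]],
    [27, [0, 0, 0], [0, 0, 0]],
    [27, [0, 0, 0], [0, 0, 0]],
    [27, [0, 0, -50], [0, 0, 0]],
    [27, [0, 0, -60], [0, 0, 0]],
  ],
)

```text
time_s: 25.6
tcp_pos: [0.5262, 0.1458, 0.2433]
eef_rot: [[0.068, -0.998, -0.0], [-0.998, -0.068, -0.0], [0.0, 0.0, -1.0]]
force: [1.3, 0.3, 0.4]
finger_gap: 0.0273
grip_force: 0.0
```

Run:
```python
from h import *
knock(['pliers','ratchet'])
print(shift((.596,-.114,.245),121.5))
```

```text
pliers px shift 0 0 score 0.80
ratchet px shift 0 0 score 0.94
[[264.8, -47.6, 7.9], 'tool z turn 1.090 rad (or other way -2.051)', 'q6 -32']
```

Request:
send_rows(
  steps=[
    [60, [52.8, -10.2, 0], [0, 0, 0]],
    [75, [52.8, -10.2, 0], [0, 0, 0]],
    [75, [52.8, -10.2, 0], [0, 0, 0]],
    [75, [52.8, -10.2, 0], [0, 0, 0]],
    [75, [52.8, -10.2, 0], [0, 0, 0]],
  ],
)

```text
time_s: 26.28
tcp_pos: [0.596, -0.1156, 0.2431]
eef_rot: [[0.068, -0.998, 0.003], [-0.998, -0.068, 0.0], [0.0, -0.003, -1.0]]
force: [1.1, 0.9, 0.4]
finger_gap: 0.0714
grip_force: 0.0
```

Request:
send_rows(
  steps=[
    [75, [0, 0, 20], [0, 0, 0.156]],
    [75, [0, 0, 30], [0, 0, 0.156]],
    [75, [0, 0, 20], [0, 0, 0.156]],
    [75, [0, 0, 0], [0, 0, 0.156]],
    [75, [0, 0, 0], [0, 0, 0.156]],
    [75, [0, 0, 0], [0, 0, 0.156]],
    [75, [0, 0, 0], [0, 0, 0.154]],
    [75, [0, 0, 0], [0, 0, 0]],
  ],
)

```text
time_s: 27.28
tcp_pos: [0.5957, -0.1139, 0.1727]
eef_rot: [[-0.853, -0.522, 0.002], [-0.522, 0.853, 0.0], [-0.002, -0.001, -1.0]]
force: [-0.5, -0.8, 0.5]
finger_gap: 0.075
grip_force: 0.0
```

Run:
```python
from h import *
print(shift((.596,-.114,.004),121.5))
P=crop('wrist','w7.png',0,0,640,400,1)
print(w2px(P,(.5995,-.112,.014)),w2px(P,(.5876,-.1192,.014)),w2px(P,(.543,-.1465,.014)))
```

```text
[[0.1, -0.1, 168.7], 'tool z turn -0.000 rad (or other way 3.142)', 'q6 -66']
[321.30576435 179.25342829] [321.38426825 164.43403335] [321.38563953 105.00941907]
```

View pics/w7.png

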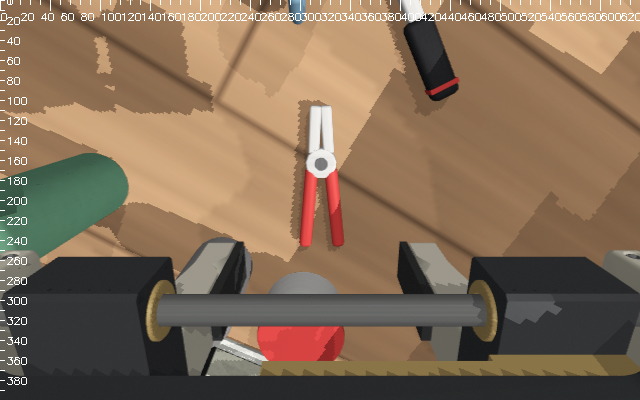

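Request:
send_rows(
  steps=[
    [60, [0, 0, 50], [0, 0, 0]],
    [60, [0, 0, 50], [0, 0, 0]],
    [60, [0, 0, 40], [0, 0, 0]],
    [60, [0, 0, 28], [0, 0, 0]],
    [0, [0, 0, 0], [0, 0, 0]],
    [0, [0, 0, 0], [0, 0, 0]],
    [0, [0, 0, 0], [0, 0, 0]],
    [0, [0, 0, 0], [0, 0, 0]],
  ],
  grip_force=40,
)

```text
time_s: 28.32
tcp_pos: [0.5957, -0.1138, 0.0042]
eef_rot: [[-0.853, -0.522, 0.001], [-0.522, 0.853, 0.0], [-0.001, -0.0, -1.0]]
force: [-0.6, 0.5, 1.5]
finger_gap: 0.0307
grip_force: 39.8
```

Request:
send_rows(
  steps=[
    [0, [0, 0, 0], [0, 0, 0]],
    [0, [0, 0, -30], [0, 0, 0]],
    [0, [0, 0, -50], [0, 0, 0]],
    [0, [0, 0, -60], [0, 0, -0.156]],
    [0, [0, 0, -60], [0, 0, -0.156]],
    [0, [0, 0, -44], [0, 0, -0.156]],
    [0, [0, 0, 0], [0, 0, -0.156]],
    [0, [0, 0, 0], [0, 0, -0.156]],
  ],
)

```text
time_s: 29.32
tcp_pos: [0.5948, -0.1137, 0.2479]
eef_rot: [[-0.235, -0.972, 0.0], [-0.972, 0.235, 0.001], [-0.001, -0.0, -1.0]]
force: [-0.5, -0.1, -3.9]
finger_gap: 0.0307
grip_force: 39.8
```

Request:
send_rows(
  steps=[
    [0, [0, 0, 0], [0, 0, -0.156]],
    [0, [0, 0, 0], [0, 0, -0.154]],
    [0, [0, 0, 0], [0, 0, 0]],
  ],
)

```text
time_s: 29.7
tcp_pos: [0.5948, -0.1138, 0.2471]
eef_rot: [[0.067, -0.998, -0.001], [-0.998, -0.067, 0.0], [-0.0, 0.001, -1.0]]
force: [-0.3, -0.5, -2.2]
finger_gap: 0.0304
grip_force: 39.8
```

Run:
```python
from h import *
s=ctrl.observe();print(s['finger_gap'],s['grip_force'])
print(shift(cw(-222,88,250),183.9))
```

```text
0.03036387204257569 39.796665427275
[[-281.0, 100.8, -2.7], 'tool z turn -0.001 rad (or other way 3.140)', 'q6 -4']
```

Request:
send_rows(
  steps=[
    [0, [-46.8, 16.8, 0], [0, 0, 0]],
    [0, [-46.8, 16.8, 0], [0, 0, 0]],
    [0, [-46.8, 16.8, 0], [0, 0, 0]],
    [0, [-46.8, 16.8, 0], [0, 0, 0]],
    [0, [-46.8, 16.8, 0], [0, 0, 0]],
    [0, [-46.8, 16.8, 0], [0, 0, 0]],
    [0, [0, 0, 0], [0, 0, 0]],
  ],
)

```text
time_s: 30.58
tcp_pos: [0.4743, 0.1619, 0.2476]
eef_rot: [[0.068, -0.998, -0.0], [-0.998, -0.068, 0.001], [-0.001, -0.0, -1.0]]
force: [0.2, 0.5, -1.9]
finger_gap: 0.0306
grip_force: 39.8
```

Run:
```python
from h import *
s=ctrl.observe();print(s['finger_gap'],s['grip_force'])
print(shift(cw(-222,88,139),183.9))
crop('wrist','w8.png',0,0,640,400,1)
knock(['ratchet'])
```

```text
0.030642525782005547 39.80010123923421
[[2.2, -0.9, 108.6], 'tool z turn 0.000 rad (or other way -3.142)', 'q6 -37']
ratchet px shift 0 0 score 0.83
```

View pics/w8.png

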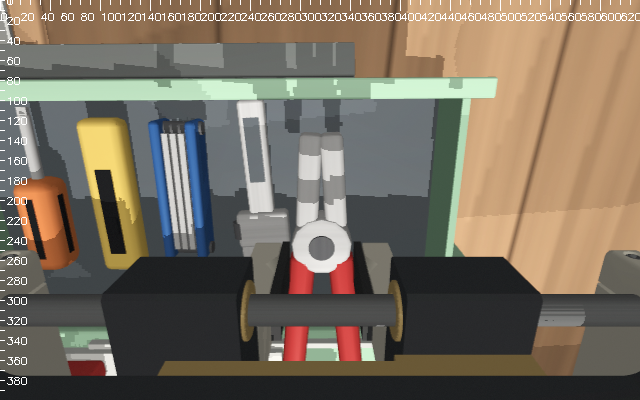

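Request:
send_rows(
  steps=[
    [0, [1, -2, 50], [0, 0, 0]],
    [0, [0, 0, 45], [0, 0, 0]],
    [0, [0, 0, 19], [0, 0, 0]],
    [0, [0, 0, 0], [0, 0, 0]],
    [37, [0, 0, 0], [0, 0, 0]],
    [37, [0, 0, 0], [0, 0, 0]],
    [37, [0, 0, -50], [0, 0, 0]],
    [37, [0, 0, -60], [0, 0, 0]],
  ],
)

```text
time_s: 31.68
tcp_pos: [0.4774, 0.1583, 0.2453]
eef_rot: [[0.068, -0.998, -0.0], [-0.998, -0.068, -0.001], [0.0, 0.0, -1.0]]
force: [1.9, 0.9, 0.6]
finger_gap: 0.0368
grip_force: 0.0
```

Run:
```python
from h import *
knock(['ratchet'])
a=np.radians(-120.9)
d=np.array([.4454-.022*np.cos(a),-.1165-.022*np.sin(a),.245]);print(d)
R=np.array([[.068,-.998,0],[-.998,-.068,0],[0,0,-1]]); print(R.T@(d-ctrl.observe()['tcp_pos'])*1e3,shift(d,149.1))
```

```text
ratchet px shift 0 0 score 0.83
[ 0.45669791 -0.09762257  0.245     ]
[255.10834295  42.01983696   9.79735949] [[255.0, 42.4, 8.3], 'tool z turn 0.609 rad (or other way -2.533)', 'q6 -37']
```

Request:
send_rows(
  steps=[
    [60, [51, 8.4, 0], [0, 0, 0]],
    [75, [51, 8.4, 0], [0, 0, 0]],
    [75, [51, 8.4, 0], [0, 0, 0]],
    [75, [51, 8.4, 0], [0, 0, 0]],
    [75, [51, 8.4, 0], [0, 0, 0]],
    [75, [0, 0, 20], [0, 0, 0.152]],
    [75, [0, 0, 30], [0, 0, 0.152]],
    [75, [0, 0, 30], [0, 0, 0.152]],
  ],
)

```text
time_s: 32.72
tcp_pos: [0.4538, -0.0989, 0.1641]
eef_rot: [[-0.384, -0.923, 0.003], [-0.923, 0.384, 0.0], [-0.002, -0.003, -1.0]]
force: [0.6, 0.2, 0.0]
finger_gap: 0.0752
grip_force: 0.0
```

Request:
send_rows(
  steps=[
    [75, [0, 0, 10], [0, 0, 0.153]],
    [75, [0, 0, 0], [0, 0, 0]],
    [75, [0, 0, 0], [0, 0, 0]],
  ],
)

```text
time_s: 33.1
tcp_pos: [0.4539, -0.0986, 0.1547]
eef_rot: [[-0.512, -0.859, 0.002], [-0.859, 0.512, 0.0], [-0.001, -0.002, -1.0]]
force: [-0.8, 0.0, -0.1]
finger_gap: 0.0749
grip_force: 0.0
```

Run:
```python
from h import *
print(shift((.4567,-.0976,.006),149.1))
P=params('wrist'); im=ctrl.camera('wrist'); cv2.imwrite('pics/w9.png',im[:,:,::-1])
print([np.round(w2px(P,p)) for p in [(.4567,-.0976,.018),(.4787,-.0607,.018),(.4231,-.1538,.02)]])
g=im[100:330,240:400].max(2); m=(g<50).astype(np.uint8); n,l,st,c=cv2.connectedComponentsWithStats(m)
for i in np.argsort(-st[1:,4])[:4]+1: print(st[i]+[240,100,0,0,0],c[i]+[240,100])
```

```text
[[-2.1, -1.6, 148.7], 'tool z turn 0.002 rad (or other way -3.140)', 'q6 -43']
[array([320., 184.]), array([320., 230.]), array([320., 106.])]
[ 306  157   27   64 1649] [318.90600364 189.30988478]
[240 242   6  49 200] [241.74  265.455]
[307 226  25   6 134] [319.         228.30597015]
[397 247   3  35  58] [398.55172414 266.46551724]
```

Request:
send_rows(
  steps=[
    [60, [-2, -2, 50], [0, 0, 0]],
    [60, [0, 0, 45], [0, 0, 0]],
    [60, [0, 0, 35], [0, 0, 0]],
    [60, [0, 0, 18], [0, 0, 0]],
    [0, [0, 0, 0], [0, 0, 0]],
    [0, [0, 0, 0], [0, 0, 0]],
    [0, [0, 0, 0], [0, 0, 0]],
    [0, [0, 0, 0], [0, 0, 0]],
  ],
  grip_force=40,
)

```text
time_s: 34.15
tcp_pos: [0.4564, -0.0979, 0.0064]
eef_rot: [[-0.515, -0.857, 0.002], [-0.857, 0.515, 0.0], [-0.001, -0.001, -1.0]]
force: [-0.1, 0.7, 0.3]
finger_gap: 0.0259
grip_force: 0.0
```

Request:
send_rows(
  steps=[
    [0, [0, 0, 0], [0, 0, 0]],
    [0, [0, 0, -30], [0, 0, 0]],
    [0, [0, 0, -50], [0, 0, 0]],
    [0, [0, 0, -60], [0, 0, -0.152]],
    [0, [0, 0, -60], [0, 0, -0.152]],
    [0, [0, 0, -44], [0, 0, -0.152]],
    [0, [0, 0, 0], [0, 0, -0.153]],
    [0, [0, 0, 0], [0, 0, 0]],
  ],
)

```text
time_s: 35.15
tcp_pos: [0.4552, -0.0979, 0.2494]
eef_rot: [[0.067, -0.998, -0.0], [-0.998, -0.067, 0.001], [-0.001, 0.0, -1.0]]
force: [-0.2, 0.3, -3.6]
finger_gap: 0.0236
grip_force: 40.0
```

Run:
```python
from h import *
s=ctrl.observe();print(s['finger_gap'],s['grip_force'])
print(shift(cw(-194,141,250),183.9))
```

```text
0.023595620125188205 39.9793267250061
[[-283.7, 15.7, -0.3], 'tool z turn -0.001 rad (or other way 3.140)', 'q6 -8']
```

Request:
send_rows(
  steps=[
    [0, [-47.2, 2.6, 0], [0, 0, 0]],
    [0, [-47.2, 2.6, 0], [0, 0, 0]],
    [0, [-47.2, 2.6, 0], [0, 0, 0]],
    [0, [-47.2, 2.6, 0], [0, 0, 0]],
    [0, [-47.2, 2.6, 0], [0, 0, 0]],
    [0, [-47.2, 2.6, 0], [0, 0, 0]],
    [0, [0, 0, 0], [0, 0, 0]],
  ],
)

```text
time_s: 36.02
tcp_pos: [0.4202, 0.1857, 0.2483]
eef_rot: [[0.067, -0.998, -0.002], [-0.998, -0.067, -0.001], [0.001, 0.002, -1.0]]
force: [0.4, -0.5, -2.7]
finger_gap: 0.024
grip_force: 40.0
```

Run:
```python
from h import *
s=ctrl.observe();print(s['finger_gap'],s['grip_force'])
print(shift(cw(-194,141,136),183.9))
```

```text
0.02404346880112084 39.98080372810364
[[1.4, -0.6, 112.3], 'tool z turn -0.001 rad (or other way 3.141)', 'q6 -45']
```

Request:
send_rows(
  steps=[
    [0, [1, 0, 50], [0, 0, 0]],
    [0, [0, 0, 45], [0, 0, 0]],
    [0, [0, 0, 16], [0, 0, 0]],
    [0, [0, 0, 0], [0, 0, 0]],
    [30, [0, 0, 0], [0, 0, 0]],
    [30, [0, 0, 0], [0, 0, 0]],
    [30, [0, 0, -50], [0, 0, 0]],
    [30, [0, 0, -60], [0, 0, 0]],
  ],
)

```text
time_s: 37.02
tcp_pos: [0.4208, 0.1821, 0.2502]
eef_rot: [[0.068, -0.998, -0.0], [-0.998, -0.068, -0.001], [0.001, 0.0, -1.0]]
force: [1.1, 1.8, 0.6]
finger_gap: 0.03
grip_force: 0.0
```

Request:
send_rows(
  steps=[
    [30, [44, -25, -10], [0, 0, 0]],
    [30, [44, -25, -10], [0, 0, 0]],
    [30, [44, -25, 0], [0, 0, 0]],
    [0, [44, -25, 0], [0, 0, 0]],
    [0, [0, 0, 0], [0, 0, 0]],
  ],
)

```text
time_s: 37.65
tcp_pos: [0.5342, 0.0111, 0.2691]
eef_rot: [[0.064, -0.998, 0.001], [-0.998, -0.064, -0.0], [0.0, -0.001, -1.0]]
force: [0.2, -0.3, -0.2]
finger_gap: 0.0151
grip_force: 0.0
```

Run:
```python
from h import *
s=ctrl.observe();print(s['finger_gap'],s['qpos'])
print(shift(cw(-370,40,168),183.9))
P=crop('wrist','w10.png',0,0,640,400,1)
im=ctrl.camera('top');cv2.imwrite('pics/raw2.png',im[:,:,::-1])
C=-P[3].T@P[4];print(C-s['tcp_pos'])
a=cv2.imread('pics/w10.png'); b=cv2.resize(im[100:260,110:440,::-1],(640,310),interpolation=cv2.INTER_CUBIC)
cv2.imwrite('pics/comb1.png',cv2.resize(np.vstack([a,b]),None,fx=.84,fy=.84,interpolation=cv2.INTER_AREA))
```

```text
0.015114095975950825 [ 2.22526021e+01  5.70322897e+00 -1.32297661e+01  3.13473399e-02
 -7.10271999e+01 -1.86196076e+01]
[[-4.5, 0.5, 101.1], 'tool z turn -0.004 rad (or other way 3.137)', 'q6 -19']
[ 0.00605524 -0.08366896  0.15880782]
```

View pics/comb1.png

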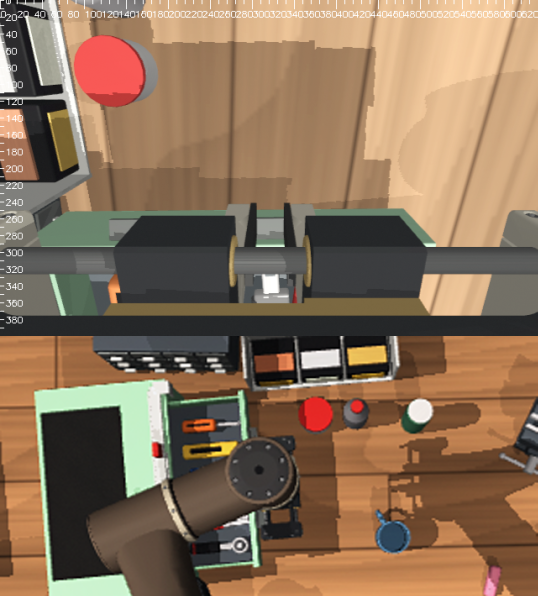

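Request:
send_rows(
  steps=[
    [0, [0, 0, 50], [0, 0, 0]],
    [0, [0, 0, 41], [0, 0, 0]],
    [0, [0, 0, 10], [0, 0, 0]],
    [0, [-12, 0, 0], [0, 0, 0]],
    [0, [-15, 0, 0], [0, 0, 0]],
    [0, [-20, 0, 0], [0, 0, 0]],
    [0, [-20, 0, 0], [0, 0, 0]],
    [0, [-20, 0, 0], [0, 0, 0]],
  ],
)

```text
time_s: 38.75
tcp_pos: [0.5273, 0.1021, 0.1685]
eef_rot: [[0.068, -0.998, 0.002], [-0.998, -0.068, 0.0], [-0.0, -0.002, -1.0]]
force: [2.1, -4.2, 3.0]
finger_gap: 0.0
grip_force: 1.6
```

Request:
send_rows(
  steps=[
    [0, [-20, 0, 0], [0, 0, 0]],
    [0, [-20, 0, 0], [0, 0, 0]],
    [0, [-20, 0, 0], [0, 0, 0]],
    [0, [-20, 0, 0], [0, 0, 0]],
    [0, [-15, 0, 0], [0, 0, 0]],
    [0, [0, 0, 0], [0, 0, 0]],
  ],
)

```text
time_s: 39.5
tcp_pos: [0.5203, 0.1967, 0.1671]
eef_rot: [[0.069, -0.998, -0.0], [-0.998, -0.069, 0.001], [-0.001, 0.0, -1.0]]
force: [0.6, 0.5, 0.3]
finger_gap: 0.0003
grip_force: 0.0
```

```bash
cat >> h.py <<'E'
def chest():
    s=ctrl.observe(); p=np.array(s['tcp_pos']); a=np.radians(YAW); c,d=np.cos(a),np.sin(a); R=np.array([[c,-d],[d,c]])
    print('tcp chest mm',np.round(R.T@(p[:2]-O)*1e3,1),round(p[2]*1e3,1),'F chest',np.round(R.T@np.array(s['force'][:2]),1),round(s['force'][2],1),'Mz',round(s['moment'][2],2),'gap',round(s['finger_gap']*1e3,1),'grip',round(s['grip_force'],1),'t',s['time_s'],'q6',round(s['qpos'][5]))
E
python3 - <<'E'
from h import *
chest()
E
```

```text
tcp chest mm [-188.3   40.7] 167.1 F chest [ 0.5 -0.6] 0.3 Mz 0.03 gap 0.3 grip 0.0 t 39.5 q6 -37
```

Request:
send_rows(
  steps=[
    [0, [-5, 0, 0], [0, 0, 0]],
    [0, [-5, 0, 0], [0, 0, 0]],
    [0, [-3, 0, 0], [0, 0, 0]],
    [0, [0, 0, 0], [0, 0, 0]],
  ],
)

```text
time_s: 40.0
tcp_pos: [0.5196, 0.2084, 0.1675]
eef_rot: [[0.068, -0.998, 0.0], [-0.998, -0.068, 0.0], [-0.0, -0.0, -1.0]]
force: [-0.1, -0.8, 0.0]
finger_gap: 0.0008
grip_force: 0.1
```

Request:
send_rows(
  steps=[
    [0, [-3, 0, 0], [0, 0, 0]],
    [0, [-3, 0, 0], [0, 0, 0]],
    [0, [0, 0, 0], [0, 0, 0]],
  ],
)

```text
time_s: 40.38
tcp_pos: [0.5191, 0.2145, 0.1675]
eef_rot: [[0.068, -0.998, -0.0], [-0.998, -0.068, 0.0], [-0.0, 0.0, -1.0]]
force: [0.3, -1.5, -1.0]
finger_gap: 0.0003
grip_force: 0.4
```

Request:
send_rows(
  steps=[
    [0, [-2, 0, 0], [0, 0, 0]],
    [0, [0, 0, 0], [0, 0, 0]],
  ],
)

```text
time_s: 40.62
tcp_pos: [0.519, 0.2148, 0.1675]
eef_rot: [[0.068, -0.998, -0.0], [-0.998, -0.068, -0.002], [0.002, 0.001, -1.0]]
force: [2.9, -7.7, 1.2]
finger_gap: 0.0005
grip_force: 3.7
```

Run:
```python
from h import *
chest()
```

```text
tcp chest mm [-170.2   40.7] 167.5 F chest [-7.8 -2.3] 1.2 Mz -0.02 gap 0.5 grip 3.7 t 40.625 q6 -39
```

Request:
send_rows(
  steps=[
    [0, [-3, 0, 0], [0, 0, 0]],
    [0, [-2, 0, 0], [0, 0, 0]],
    [0, [0, 0, 0], [0, 0, 0]],
  ],
)

```text
time_s: 41.0
tcp_pos: [0.5188, 0.2153, 0.1676]
eef_rot: [[0.067, -0.998, -0.002], [-0.998, -0.067, -0.01], [0.009, 0.002, -1.0]]
force: [7.9, -24.3, 2.0]
finger_gap: 0.0004
grip_force: 12.7
```

Run:
```python
from h import *
chest()
```

```text
tcp chest mm [-169.7   40.9] 167.6 F chest [-24.8  -6.2] 2.0 Mz 0.02 gap 0.4 grip 12.7 t 41.0 q6 -39
```

Request:
send_rows(
  steps=[
    [0, [15, 0, 0], [0, 0, 0]],
    [0, [15, 0, 0], [0, 0, 0]],
    [0, [0, 0, -50], [0, 0, 0]],
    [0, [0, 0, -60], [0, 0, 0]],
    [0, [0, 0, -23], [0, 0, 0]],
    [0, [0, -55, 0], [0, 0, 0]],
    [0, [-40, -55, 0], [0, 0, 0]],
    [0, [-37, -52, 0], [0, 0, 0]],
  ],
)

```text
time_s: 42.0
tcp_pos: [0.6735, 0.2755, 0.3013]
eef_rot: [[0.068, -0.998, 0.001], [-0.998, -0.068, 0.002], [-0.002, -0.001, -1.0]]
force: [1.1, 0.8, 1.0]
finger_gap: 0.0
grip_force: 0.0
```

Request:
send_rows(
  steps=[
    [0, [0, 0, 0], [0, 0, 0]],
    [0, [0, 0, 0], [0, 0, 0]],
  ],
)

```text
time_s: 42.25
tcp_pos: [0.6719, 0.2748, 0.2996]
eef_rot: [[0.068, -0.998, -0.001], [-0.998, -0.068, -0.0], [0.0, 0.001, -1.0]]
force: [-0.3, -0.2, 0.1]
finger_gap: 0.0002
grip_force: 0.0
```

Run:
```python
from h import *
chest()
def red(n):
    P=params(n);im=ctrl.camera(n);h=cv2.cvtColor(im,cv2.COLOR_RGB2HSV)
    m=cv2.inRange(h,(0,150,80),(8,255,255))|cv2.inRange(h,(172,150,80),(180,255,255)); k,l,st,c=cv2.connectedComponentsWithStats(m)
    a=np.radians(YAW); R=np.array([[np.cos(a),-np.sin(a)],[np.sin(a),np.cos(a)]])
    for i in range(1,k):
        if st[i,4]>6:
            w=px2w(P,c[i],.235); q=R.T@(w[:2]-O)*1e3
            if abs(q[0]+118)<40 and abs(q[1]+60)<60: print(n,st[i],np.round(c[i],1),np.round(q,1))
for n in ['top','scene','wrist']: red(n)
print(shift(cw(-118,-121,216),183.9))
```

```text
tcp chest mm [-120.8 -115.9] 299.6 F chest [-0.2  0.3] 0.1 Mz -0.01 gap 0.2 grip 0.0 t 42.25 q6 -34
top [206 166   2   5   7] [206.3 168.1] [-119.   -77.4]
scene [390 127   8  11  76] [393.2 132.1] [-131.1  -77.4]
wrist [ 359  198   49   32 1406] [382.3 213.7] [-119.1  -75.3]
[[-3.3, -5.5, 86.2], 'tool z turn -0.000 rad (or other way 3.142)', 'q6 -34']
```

Request:
send_rows(
  steps=[
    [0, [-2, -6, 40], [0, 0, 0]],
    [0, [0, 0, 35], [0, 0, 0]],
    [0, [0, 0, 8], [0, 0, 0]],
    [0, [0, 10, 0], [0, 0, 0]],
    [0, [0, 10, 0], [0, 0, 0]],
    [0, [0, 10, 0], [0, 0, 0]],
    [0, [0, 10, 0], [0, 0, 0]],
    [0, [0, 0, 0], [0, 0, 0]],
  ],
)

```text
time_s: 43.4
tcp_pos: [0.637, 0.2747, 0.2185]
eef_rot: [[0.068, -0.998, 0.0], [-0.998, -0.068, 0.001], [-0.001, -0.0, -1.0]]
force: [0.9, -0.0, 0.7]
finger_gap: -0.0001
grip_force: 0.1
```

Run:
```python
from h import *
chest()
```

```text
tcp chest mm [-118.6  -81. ] 218.5 F chest [-0.1 -0.9] 0.7 Mz 0.01 gap -0.1 grip 0.1 t 43.4 q6 -35
```

Request:
send_rows(
  steps=[
    [0, [0, 5, 0], [0, 0, 0]],
    [0, [0, 5, 0], [0, 0, 0]],
    [0, [0, 4, 0], [0, 0, 0]],
    [0, [0, 0, 0], [0, 0, 0]],
  ],
)

```text
time_s: 43.9
tcp_pos: [0.6234, 0.2735, 0.2174]
eef_rot: [[0.068, -0.998, -0.001], [-0.998, -0.068, -0.0], [0.0, 0.001, -1.0]]
force: [3.0, -0.1, 1.5]
finger_gap: 0.0002
grip_force: 0.8
```

Request:
send_rows(
  steps=[
    [0, [0, 2, 0], [0, 0, 0]],
    [0, [0, 2, 0], [0, 0, 0]],
    [0, [0, 0, 0], [0, 0, 0]],
  ],
)

```text
time_s: 44.28
tcp_pos: [0.6196, 0.2731, 0.2174]
eef_rot: [[0.068, -0.998, -0.0], [-0.998, -0.068, -0.0], [0.0, 0.0, -1.0]]
force: [1.5, 0.9, 1.7]
finger_gap: 0.0006
grip_force: 0.9
```

Request:
send_rows(
  steps=[
    [0, [0, 2, 0], [0, 0, 0]],
    [0, [0, 2, 0], [0, 0, 0]],
    [0, [0, 0, 0], [0, 0, 0]],
  ],
)

```text
time_s: 44.65
tcp_pos: [0.6155, 0.2729, 0.2174]
eef_rot: [[0.068, -0.998, -0.001], [-0.998, -0.068, -0.0], [0.0, 0.001, -1.0]]
force: [1.5, 0.2, 1.0]
finger_gap: 0.0007
grip_force: 0.8
```

Run:
```python
from h import *
chest()
```

```text
tcp chest mm [-118.9  -59.5] 217.4 F chest [ 0.1 -1.5] 1.0 Mz -0.01 gap 0.7 grip 0.8 t 44.65 q6 -37
```

Request:
send_rows(
  steps=[
    [0, [0, 2, 0], [0, 0, 0]],
    [0, [0, 2, 0], [0, 0, 0]],
    [0, [0, 0, 0], [0, 0, 0]],
  ],
)

```text
time_s: 45.02
tcp_pos: [0.6132, 0.2728, 0.2176]
eef_rot: [[0.068, -0.998, 0.002], [-0.998, -0.068, 0.001], [-0.0, -0.002, -1.0]]
force: [8.7, 0.5, -3.4]
finger_gap: 0.0005
grip_force: 4.0
```

Request:
send_rows(
  steps=[
    [0, [0, 2, 0], [0, 0, 0]],
    [0, [0, 0, 0], [0, 0, 0]],
  ],
)

```text
time_s: 45.28
tcp_pos: [0.613, 0.2728, 0.2177]
eef_rot: [[0.068, -0.998, 0.005], [-0.998, -0.068, 0.001], [-0.001, -0.006, -1.0]]
force: [15.9, 0.4, -6.8]
finger_gap: 0.0003
grip_force: 7.5
```

Run:
```python
from h import *
chest()
```

```text
tcp chest mm [-118.8  -57. ] 217.7 F chest [ -0.7 -15.9] -6.8 Mz 0.01 gap 0.3 grip 7.5 t 45.275 q6 -37
```

Request:
send_rows(
  steps=[
    [0, [0, -8, 0], [0, 0, 0]],
    [0, [0, -6, -20], [0, 0, 0]],
    [0, [0, 0, -50], [0, 0, 0]],
    [30, [-18, 52, -32], [0, 0, 0]],
    [30, [-18, 52, 0], [0, 0, 0]],
    [30, [-18, 49, 0], [0, 0, 0]],
    [30, [0, 0, 0], [0, 0, -0.157]],
    [30, [0, 0, 0], [0, 0, -0.157]],
  ],
)

```text
time_s: 46.28
tcp_pos: [0.467, 0.3167, 0.3192]
eef_rot: [[0.379, -0.925, -0.001], [-0.925, -0.379, -0.0], [-0.0, 0.001, -1.0]]
force: [0.1, 0.9, -0.4]
finger_gap: 0.0302
grip_force: 0.0
```

Request:
send_rows(
  steps=[
    [30, [0, 0, 0], [0, 0, -0.157]],
    [30, [0, 0, 0], [0, 0, -0.157]],
    [30, [0, 0, 0], [0, 0, -0.157]],
    [30, [0, 0, 0], [0, 0, -0.157]],
    [30, [0, 0, 0], [0, 0, -0.157]],
    [30, [0, 0, 0], [0, 0, -0.157]],
    [30, [0, 0, 0], [0, 0, -0.157]],
    [30, [0, 0, 0], [0, 0, -0.157]],
  ],
)

```text
time_s: 47.28
tcp_pos: [0.4678, 0.3163, 0.3186]
eef_rot: [[0.997, 0.072, -0.002], [0.072, -0.997, -0.001], [-0.002, 0.001, -1.0]]
force: [-1.3, -0.0, -0.7]
finger_gap: 0.0301
grip_force: 0.0
```

Request:
send_rows(
  steps=[
    [30, [0, 0, 0], [0, 0, 0]],
    [30, [0, 0, 0], [0, 0, 0]],
  ],
)

```text
time_s: 47.52
tcp_pos: [0.4682, 0.3165, 0.3188]
eef_rot: [[0.998, 0.064, -0.001], [0.064, -0.998, -0.0], [-0.001, 0.0, -1.0]]
force: [0.2, -0.6, -0.3]
finger_gap: 0.0302
grip_force: 0.0
```

Run:
```python
from h import *
chest(); print(shift(cw(-65,80,234),93.9))
P=crop('wrist','w11.png',160,60,320,220,2.4); im=cv2.imread('pics/w11.png')
for z in (230,260):
    for a,b in ((-65,80),(-65,58),(-65,102)):
        u=(w2px(P,cw(a,b,z))-[160,60])*2.4; cv2.circle(im,tuple(u.astype(int)),3,(0,0,255) if z==260 else (255,0,255),-1)
cv2.imwrite('pics/w11.png',im)
```

```text
tcp chest mm [-65.3  84.4] 318.8 F chest [-0.6 -0.2] -0.3 Mz 0.06 gap 30.2 grip 0.0 t 47.525 q6 40
[[4.5, -0.3, 84.8], 'tool z turn -0.004 rad (or other way 3.137)', 'q6 40']
```

View pics/w11.png

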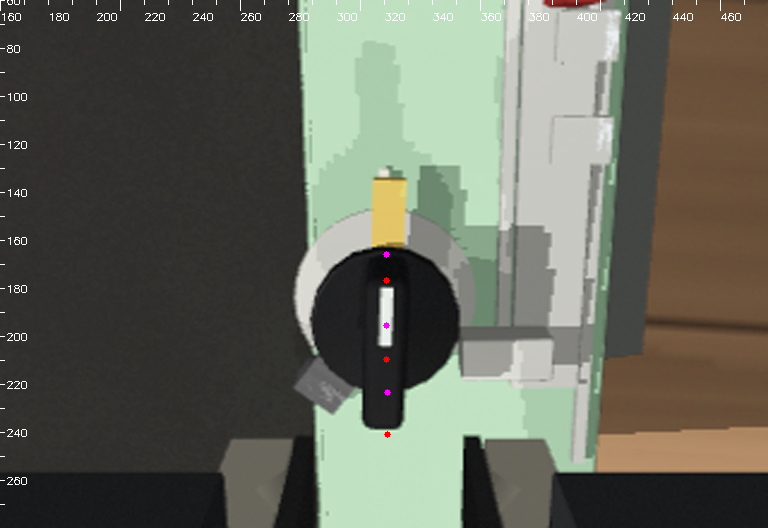

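Request:
send_rows(
  steps=[
    [30, [4, 0, 40], [0, 0, 0]],
    [30, [0, 0, 35], [0, 0, 0]],
    [30, [0, 0, 10], [0, 0, 0]],
    [30, [0, 0, 0], [0, 0, 0]],
    [8, [0, 0, 0], [0, 0, 0]],
    [8, [0, 0, 0], [0, 0, 0]],
    [8, [0, 0, 0], [0, 0, 0]],
  ],
  grip_force=20,
)

```text
time_s: 48.45
tcp_pos: [0.4729, 0.3176, 0.2351]
eef_rot: [[0.998, 0.067, 0.001], [0.067, -0.998, 0.002], [0.002, -0.002, -1.0]]
force: [-1.0, 1.4, 3.6]
finger_gap: 0.0119
grip_force: 19.8
```

Run:
```python
from h import *
chest()
```

```text
tcp chest mm [-64.5  79.7] 235.1 F chest [1.4 0.9] 3.6 Mz -0.05 gap 11.9 grip 19.8 t 48.45 q6 40
```

Request:
send_rows(
  steps=[
    [8, [0, 0, 2], [0, 0, 0]],
    [8, [0, 0, 2], [0, 0, 0]],
    [8, [0, 0, 2], [0, 0, 0]],
    [8, [0, 0, 0], [0, 0, 0]],
  ],
)

```text
time_s: 48.95
tcp_pos: [0.4729, 0.3176, 0.2288]
eef_rot: [[0.998, 0.068, 0.001], [0.068, -0.998, 0.001], [0.001, -0.001, -1.0]]
force: [-2.6, 1.7, 7.3]
finger_gap: 0.0119
grip_force: 19.8
```

Request:
send_rows(
  steps=[
    [8, [0, 0, 2], [0, 0, 0]],
    [8, [0, 0, 0], [0, 0, 0]],
  ],
)

```text
time_s: 49.2
tcp_pos: [0.473, 0.3176, 0.2271]
eef_rot: [[0.998, 0.068, 0.002], [0.068, -0.998, 0.002], [0.002, -0.001, -1.0]]
force: [-1.8, 1.9, 8.0]
finger_gap: 0.0123
grip_force: 19.9
```

Run:
```python
from h import *
chest()
```

```text
tcp chest mm [-64.5  79.6] 227.1 F chest [2.  1.7] 8.0 Mz -0.02 gap 12.3 grip 19.9 t 49.2 q6 40
```

Request:
send_rows(
  steps=[
    [8, [0, 0, 2], [0, 0, 0]],
    [8, [0, 0, 0], [0, 0, 0]],
  ],
)

```text
time_s: 49.45
tcp_pos: [0.4734, 0.3177, 0.2268]
eef_rot: [[0.998, 0.068, 0.003], [0.068, -0.998, 0.002], [0.003, -0.002, -1.0]]
force: [-5.3, -0.4, 17.3]
finger_gap: 0.0122
grip_force: 20.0
```

Request:
send_rows(
  steps=[
    [8, [0, 0, 1], [0, 0, 0]],
    [8, [0, 0, 0], [0, 0, 0]],
  ],
)

```text
time_s: 49.7
tcp_pos: [0.4736, 0.3177, 0.2267]
eef_rot: [[0.998, 0.068, 0.004], [0.068, -0.998, 0.003], [0.004, -0.002, -1.0]]
force: [-7.3, 0.1, 21.7]
finger_gap: 0.0119
grip_force: 20.0
```

Run:
```python
from h import *
chest()
```

```text
tcp chest mm [-64.5  79. ] 226.7 F chest [0.6 7.3] 21.7 Mz -0.03 gap 11.9 grip 20.0 t 49.7 q6 40
```

Request:
send_rows(
  steps=[
    [8, [0, 0, 0], [0, 0, 0.1]],
    [8, [0, 0, 0], [0, 0, 0.1]],
    [8, [0, 0, 0], [0, 0, 0.1]],
    [8, [0, 0, 0], [0, 0, 0.1]],
    [8, [0, 0, 0], [0, 0, 0]],
  ],
)

```text
time_s: 50.32
tcp_pos: [0.4736, 0.3174, 0.2267]
eef_rot: [[0.945, -0.327, 0.004], [-0.327, -0.945, 0.002], [0.003, -0.003, -1.0]]
force: [-7.3, -1.1, 22.7]
finger_gap: 0.0119
grip_force: 20.0
```

Run:
```python
from h import *
chest();print(shift((0,0,0),3.9)[1])
```

```text
tcp chest mm [-64.7  79.1] 226.7 F chest [-0.6  7.3] 22.7 Mz -0.09 gap 11.9 grip 20.0 t 50.325 q6 17
tool z turn 1.170 rad (or other way -1.972)
```

Request:
send_rows(
  steps=[
    [8, [0, 0, 0], [0, 0, 0.12]],
    [8, [0, 0, 0], [0, 0, 0.12]],
    [8, [0, 0, 0], [0, 0, 0.12]],
    [8, [0, 0, 0], [0, 0, 0.12]],
    [8, [0, 0, 0], [0, 0, 0.12]],
    [8, [0, 0, 0], [0, 0, 0.12]],
    [8, [0, 0, 0], [0, 0, 0.12]],
    [8, [0, 0, 0], [0, 0, 0.1]],
  ],
)

```text
time_s: 51.32
tcp_pos: [0.4732, 0.3171, 0.2266]
eef_rot: [[0.291, -0.957, 0.003], [-0.957, -0.291, 0.002], [-0.001, -0.004, -1.0]]
force: [-8.9, -2.7, 24.3]
finger_gap: 0.0117
grip_force: 20.1
```

Run:
```python
from h import *
chest();print(shift((0,0,0),3.9)[1])
```

```text
tcp chest mm [-65.   79.5] 226.6 F chest [-2.1  9.1] 24.3 Mz 0.05 gap 11.7 grip 20.1 t 51.325 q6 -37
tool z turn 0.228 rad (or other way -2.914)
```

Request:
send_rows(
  steps=[
    [8, [0, 0, 0], [0, 0, 0.07]],
    [8, [0, 0, 0], [0, 0, 0.05]],
    [8, [0, 0, 0], [0, 0, 0]],
  ],
)

```text
time_s: 51.7
tcp_pos: [0.4731, 0.3171, 0.2266]
eef_rot: [[0.177, -0.984, 0.003], [-0.984, -0.177, 0.002], [-0.001, -0.003, -1.0]]
force: [-8.7, -2.8, 24.6]
finger_gap: 0.0117
grip_force: 20.1
```

Run:
```python
from h import *
chest();print(shift((0,0,0),3.9)[1])
```

```text
tcp chest mm [-65.   79.5] 226.6 F chest [-2.2  8.9] 24.6 Mz 0.0 gap 11.7 grip 20.1 t 51.7 q6 -43
tool z turn 0.110 rad (or other way -3.031)
```

Request:
send_rows(
  steps=[
    [8, [0, 0, 0], [0, 0, 0.04]],
    [8, [0, 0, 0], [0, 0, 0]],
  ],
)

```text
time_s: 51.95
tcp_pos: [0.4731, 0.3171, 0.2266]
eef_rot: [[0.138, -0.99, 0.003], [-0.99, -0.138, 0.002], [-0.001, -0.003, -1.0]]
force: [-8.4, -1.4, 24.8]
finger_gap: 0.012
grip_force: 20.1
```

Run:
```python
from h import *
chest();print(shift((0,0,0),3.9)[1])
```

```text
tcp chest mm [-65.   79.6] 226.6 F chest [-0.8  8.5] 24.8 Mz 0.13 gap 12.0 grip 20.1 t 51.95 q6 -46
tool z turn 0.071 rad (or other way -3.071)
```

Request:
send_rows(
  steps=[
    [8, [0, 0, 0], [0, 0, 0.03]],
    [8, [0, 0, 0], [0, 0, 0]],
  ],
)

```text
time_s: 52.2
tcp_pos: [0.4732, 0.3172, 0.2266]
eef_rot: [[0.109, -0.994, 0.003], [-0.994, -0.109, 0.002], [-0.001, -0.003, -1.0]]
force: [-8.3, -1.4, 23.6]
finger_gap: 0.0123
grip_force: 20.3
```

Run:
```python
from h import *
chest();print(shift((0,0,0),3.9)[1])
```

```text
tcp chest mm [-64.9  79.5] 226.6 F chest [-0.9  8.4] 23.6 Mz 0.47 gap 12.3 grip 20.3 t 52.2 q6 -47
tool z turn 0.041 rad (or other way -3.100)
```

Request:
send_rows(
  steps=[
    [8, [0, 0, -4], [0, 0, 0]],
    [8, [0, 0, -4], [0, 0, 0]],
    [8, [0, 0, -3], [0, 0, 0]],
    [26, [0, 0, 0], [0, 0, 0]],
    [26, [0, 0, 0], [0, 0, 0]],
    [26, [0, 0, -20], [0, 0, 0]],
    [26, [0, 0, -50], [0, 0, 0]],
    [26, [0, 0, -50], [0, 0, 0]],
  ],
)

```text
time_s: 53.2
tcp_pos: [0.4722, 0.3165, 0.3545]
eef_rot: [[0.108, -0.994, -0.001], [-0.994, -0.108, -0.002], [0.001, 0.001, -1.0]]
force: [0.2, 1.2, 0.3]
finger_gap: 0.026
grip_force: 0.0
```

Request:
send_rows(
  steps=[
    [26, [50, 0, 0], [0, 0, 0]],
    [26, [55, 0, 0], [0, 0, 0]],
    [26, [55, 0, 0], [0, 0, 0]],
    [26, [55, 0, 0], [0, 0, 0]],
    [26, [55, 0, 0], [0, 0, 0]],
    [26, [0, 0, 0], [0, 0, 0]],
    [26, [0, 0, 0], [0, 0, 0]],
  ],
)

```text
time_s: 54.08
tcp_pos: [0.5015, 0.0483, 0.3536]
eef_rot: [[0.107, -0.994, -0.001], [-0.994, -0.107, -0.0], [-0.0, 0.001, -1.0]]
force: [-0.4, 0.3, -0.3]
finger_gap: 0.0257
grip_force: 0.0
```

Run:
```python
from h import *
chest()
P=params('top'); im=ctrl.camera('top'); cv2.imwrite('pics/fin.png',im[:,:,::-1])
a=np.radians(YAW); R=np.array([[np.cos(a),-np.sin(a)],[np.sin(a),np.cos(a)]])
h=cv2.cvtColor(im,cv2.COLOR_RGB2HSV)
def comp(m,z,lab,box,mn=3):
    k,l,st,c=cv2.connectedComponentsWithStats(m)
    for i in range(1,k):
        q=R.T@(px2w(P,c[i],z)[:2]-O)*1e3
        if st[i,4]>=mn and box[0]<q[0]<box[1] and box[2]<q[1]<box[3]: print(lab,st[i],np.round(q))
comp(cv2.inRange(h,(0,150,80),(8,255,255))|cv2.inRange(h,(172,150,80),(180,255,255)),.238,'red',(-150,-80,-110,30))
comp(cv2.inRange(h,(20,110,100),(35,255,255)),.22,'yellow',(-140,0,0,140),2)
# dark wing profile around the knob: principal axis of dark pixels at wing height in front of the mat
pts=[]
for x in range(-110,-20,4):
    row=''
    for y in range(40,124,4):
        u=w2px(P,cw(x,y,255)); v=im[int(round(u[1])),int(round(u[0]))]; row+='#' if v.max()<70 else ('Y' if v[0]>1.5*v[2] and v[0]>110 else ('g' if v[1]>v[0]+15 else '.'))
    print('%5d'%x,row)
# mug/bench items stay
ref=cv2.resize(cv2.imread('pics/top0.png'),(640,400),interpolation=cv2.INTER_AREA)
for n,(c0,r0,c1,r1) in dict(mug=(336,204,363,236),can=(355,136,378,162),oil=(318,135,338,160),tin=(290,135,315,162)).items():
    m=10; r=cv2.matchTemplate(np.ascontiguousarray(im[r0-m:r1+m,c0-m:c1+m,::-1]),ref[r0:r1,c0:c1],cv2.TM_CCOEFF_NORMED); _,v,_,l=cv2.minMaxLoc(r); print(n,l[0]-m,l[1]-m,round(v,2))
```

```text
tcp chest mm [-335.1   69.6] 353.6 F chest [0.3 0.4] -0.3 Mz 0.01 gap 25.7 grip 0.0 t 54.075 q6 -22
red [204 180   5   9  34] [-116.  -25.]
 -110 ................Y....
 -106 .............Y.Y.....
 -102 .............Y.......
  -98 .............Y.......
  -94 ..............YY.....
  -90 #............Y.......
  -86 #..............YY.Y##
  -82 ##............YY...##
  -78 .#............Y.Y####
  -74 g#.............###.#.
  -70 g##........#####.....
  -66 g###.....######......
  -62 g####.#####..........
  -58 g#########...........
  -54 .###....#............
  -50 #...................Y
  -46 #....................
  -42 ##.................Y.
  -38 #####.............Y..
  -34 ######.............YY
  -30 ######.............YY
  -26 #######.............Y
  -22 #######..............
mug 0 0 0.96
can 0 0 0.99
oil 0 0 0.97
tin 0 0 0.64
```

Request:
send_rows(
  steps=[
    [40, [-55, 0, 0], [0, 0, 0]],
    [60, [-55, 0, 0], [0, 0, 0]],
    [80, [-55, 0, 0], [0, 0, 0]],
    [80, [-55, 0, 0], [0, 0, 0]],
    [80, [-50, 0, 0], [0, 0, 0]],
    [80, [0, 0, 0], [0, 0, 0]],
    [80, [0, 0, 0], [0, 0, 0]],
  ],
)

```text
time_s: 55.0
tcp_pos: [0.4718, 0.318, 0.3535]
eef_rot: [[0.11, -0.994, -0.001], [-0.994, -0.11, -0.001], [0.001, 0.001, -1.0]]
force: [-0.4, 0.1, -0.6]
finger_gap: 0.0794
grip_force: 0.0
```

Run:
```python
from h import *
chest()
P=params('wrist'); im=ctrl.camera('wrist')
for z in (230,260):
  print(z)
  for x in range(-120,-20,4):
    row=''
    for y in range(36,126,3):
        u=w2px(P,cw(x,y,z)).round().astype(int)
        if not(0<=u[0]<640 and 0<=u[1]<400): row+=' ';continue
        v=im[u[1],u[0]].astype(int); row+='#' if v.max()<28 else 'd' if v.max()<60 else ('Y' if v[0]>1.4*v[2] and v[0]>110 else ('g' if v[1]>v[0]+12 else '.'))
    print('%5d'%x,row)
```

```text
tcp chest mm [-64.1  80.7] 353.5 F chest [0.1 0.4] -0.6 Mz -0.02 gap 79.4 grip 0.0 t 55.0 q6 -47
230
 -120 ........................gggggg
 -116 ........................gggggg
 -112 ........................gggggg
 -108 ............YYY........ggggggg
 -104 ggggggggggggYYYYg.....gggggggg
 -100 ggggggggggggYYYYg.....gggggggg
  -96 gggggggggg..YYYY......gggggggg
  -92 ggggggggg...YYYY......gggggggg
  -88 ggggggg........Y......gggggggg
  -84 ggggggg....#d####dd....ggggggg
  -80 gggggg...#dd#####ddd...ggggggg
  -76 gggggg..#ddd#d.d#dddd...gggggg
  -72 gg......dddd#d.d#ddddd..gggggg
  -68 gggggg..dddd#d.d#ddddd..gggggg
  -64 gggggg..dddddd..dddddd.ggggggg
  -60 ggggggg.dddddd..dddddd.ggggggg
  -56 ggggggg.dddddddddddddd..dggggg
  -52 gggggggggdddddddddddd.....gggg
  -48 ddddddddddddd#dddddd......dddd
  -44 ddddddddddddd#ddddddd....ddddd
  -40 ddddddddddddd#ddd#ddddd.dddddd
  -36 ddddddddddddd#ddd#dddddddddddd
  -32 dddddddddddddddddddddddddddddd
  -28 dddddddddddddddddddddddddddddd
  -24 dddddddddddddddddddddddddddddd
260
 -120 .......................ggggggg
 -116 .......................gggg
[... 154 characters left out ...]
-96 ggggggggg....YYY.....ggggggggg
  -92 gggggggg....####d#....gggggggg
  -88 ggggggg...#dd###dddd..gggggggg
  -84 ggggggg..ddd##.#ddddd..ggggggg
  -80 ggg.....#ddddd.dddddd..ggggggg
  -76 ggggggg.#ddddd.d#dddd..ggggggg
  -72 ggggggg.dddddd.d#dddddgggggggg
  -68 gggggggg.ddddd.d#dddd.d.gggggg
  -64 gggggggggdddd#dd#dddd...gggggg
  -60 ggggggggggdddddddddd.....gggdd
  -56 ddddddddddddd#dddddd....dddddd
  -52 ddddddddddddd#ddddddd..ddddddd
  -48 ddddddddddddd#dddddddddddddddd
  -44 dddddddddddddddddddddddddddddd
  -40 dddddddddddddddddddddddddddddd
  -36 dddddddddddddddddddddddddddddd
  -32 dddddddddddddddddddddddddddddd
  -28 dddddddddddddddddddddddddddddd
  -24 dddddddddddddddddddddddddddddd
```

Run:
```python
from station import ctrl
print(ctrl.hand_in())
```

```text
the job is handed in; nothing more can be done
None
```

The job is handed in, with no verdict returned: all six tools are in the top drawer, the drawer is pushed shut, the transit bar is at its end stop, the lock knob is turned to its end stop and let up, and the mug, spray can, oil bottle and tin stayed put.

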